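Square a stack of finds boards and read its label

ROBOT

A 7-joint arm with a two-finger parallel gripper is mounted at the origin on the work surface. World frame = base frame: x ahead of the robot, y to its left, z up, the work surface at z = 0. Lengths are in m, angles in rad, forces in N, time in s.
With the tool pointing down it reaches from about 0.425 to 0.925 m from the base axis. Payload 6.8 kg.
Tool frame: the origin (TCP) lies midway between the tips of the shut fingers; the grasp point (between the pads) lies 19 mm behind it (r.grip_depth is the distance from the TCP to the grasp point, in m); z points along the fingers, y is the line along which they close (so a half turn about z gives the same grasp; the last joint's range is limited). The gripper opens to 85 mm and grips with 20 to 120 N. Pads are 22 mm wide; open, the fingers measure 114 mm over their backs; the gripper's body (76 mm by 85 mm) begins 54 mm behind the grasp point. The pads swing forward as they close: fully open they stand 13 mm farther back than shut.
Start: joints at [1.043, 0.477, 0.022, 1.555, -0.011, 1.109, -0.083], TCP at [0.275, -0.616, 0.231] pointing down, gripper open.
Joint ranges: [-2.96, 2.96], [-0.34, 2.1], [-1.41, 1.46], [0.24, 2.44], [-1.37, 4.51], [0.17, 1.92], [-2.96, 2.96]. Speed limits (rad/s): [2.39, 2.39, 3.14, 3.14, 3.14, 3.14, 3.14].

INTERFACE

Orientations are given as a rotation vector (axis times angle).
In Python, from bench import telemetry, grab_frame, calibration, order, silhouettes, r gives the robot as it stands.
- The arm moves only by the tool apply_moves, never from a script. Its argument "moves" is a list of rows, each a list of 7 numbers: the turn, a rotation vector about the tool's x, y, z scaled (see below), then the shift along the tool's x, y, z scaled (see below), then the opening, from -1 (shut) to 1 (fully open). A call has exactly 8 rows; each row shifts and turns the commanded pose from where the row before left it, along the tool's axes as they then stand; what a row does not reach is not made up. The controller multiplies each number of a shift by 1000 mm and each number of a turn by 6 degrees. A row lasts 1/12 s, in which the tool goes at most 41.7 mm and 7.16 degrees, less where a joint would pass 70% of its speed; a pose out of reach is approached as far as the arm can. A call with a number of a shift or a turn outside -1 to 1 is refused whole. A call with a gripper value outside its range is refused whole. The fingers move at their own pace and stop on an object; "grip_force" is the grip in N (left out, the last holds). Time passes only in rows, so rows that do not move let the fingers close, or fill a call up. It gives the time, the measured TCP pose, the force, the opening and the grip force at its end, in the units of the state.
- telemetry.get_obs(): the state, without advancing time (a new reading comes with each control period).
- grab_frame(name): name is "scene" or "top" or "wrist"; returns the picture (400x640x3 uint8, blue, green, red); there is no depth.
- calibration(name): a dict with "fx", "fy", "cx", "cy" (pixels), "k1" (the pictures are not rectified: a ray, as slopes to the right and down, at radius r is drawn at 1 + k1 r^2 times it, then the intrinsics apply), "world_from_camera" (4x4, takes a point from camera to world coordinates); the wrist camera has in their place "mount" (4x4, takes a point from camera to tool coordinates, whose origin is the TCP and whose axes are the flange's). Camera axes: x right, y down, z forward; pixel columns grow to the right and rows downward; lengths in m; the calibration is good to about 2 mm. A picture is of the moment at which its call begins: read the wrist's pose just before it. calibration takes no time and is no camera call.
- order.hand_in(): hands the job in; it is judged then, once.
Trained networks look in the newest picture that a camera, given by its name, has taken for a name from the list of things; names that differ only in an ending like _2 or _b are one class to them, and where a whole thing is asked for, a point or a joint stands for the part that bears it (a point fixed in the world has none). Each returns a list of dicts, best first, with "p" (0 to 1); they miss things now and then, are a little off and sometimes report something else, mostly with a low value. They report only what shows in the picture. A call takes as long as a camera call. They do not tell look-alikes from the thing itself.
- silhouettes(thing, camera): "mask" (400x640 bool, what is visible of it) and "extent" ([centre column, centre row, width, height] in pixels, round what is visible of it).
The state is a dict: "clock": time; "joints": joint angles; "qvel": joint speeds; "tau": joint torques, N m; "tcp_pos": TCP position; "orientation": TCP orientation; "contact_force": force on the tool from outside, world axes, zero at the start; "moment": the same for the moment, N m; "grip_width": finger opening in m; "gripper_force": force on a finger pad.
Only numpy, scipy, OpenCV 4.12 (cv2) and the standard library are available. Lean on these libraries where they do the work, as an engineer would, in place of code of your own. Each camera call takes 0.05 s, during which the arm holds its last target. There are 200 camera calls.

TASK

Tap the untidy stack of five plywood boards home into the corner of the squaring stand, until all their edges are flush with one another and against both fences. Then take the label reader from its charging pad, hold it upright and steady about 6 cm above the middle of the barcode label on the top board for a second, and stand it back upright in the middle of the pad, leaving the boards squared up and the flask, tray and brush where they are.

Things in the scene. Friction and masses are not known exactly. Their poses are not given: they have to be found in the camera images.
- stand: fixed squaring stand: grey block (bed), flat top 40 mm above the table, carrying the boards, with two aluminium fences 12 mm thick, tops 76 mm above the table, at its +x and +y sides. Origin on the table right under the centre of a fully home board. Inner fence faces at x = +75 and y = +55 mm. The -x and -y sides are open: there the bed ends at x = -65 and y = -50 mm
- corner (a point): inner corner of the stand where its two fences meet, at bed height (40 mm above the table): x = +75, y = +55 mm in the stand's frame. Home boards overhang the bed by 10 mm at its open -x side and 5 mm at its open -y side, so fingertips can reach beside them to below the bottom board
- pad: fixed flat black charging pad, 110 x 100 x 10 mm, on the table; origin at the centre of its underside, top 10 mm above the origin
- reader: hand-held label reader, 120 mm tall, 0.2 kg, standing on the pad at the start: a grey foot 70 (x) x 58 (y) x 26 mm, a collar 52 x 44 mm up to 37 mm, then a black upright handle 46 (x) x 36 (y) mm up to 120 mm. Origin: centre of its underside, which is the reading window. z points up along the handle; it reads straight out of the window, along -z
- label (a point): centre of the barcode label (60 x 36 mm paper, black bars) on the top face of the top board (board5), 25 mm towards +x and 20 mm towards -y of that board's centre
- board1: bottom board of the stack of five loose plywood boards on the stand, each 150 (x) x 110 (y) x 6 mm, 75 g; origin at the centre of its underside; long side (x) roughly along the stand's x. Fully home its origin is at x = 0, y = 0, z = 40 mm in the stand's frame
- board2: second board of the stack of five loose plywood boards on the stand, each 150 (x) x 110 (y) x 6 mm, 75 g; origin at the centre of its underside; long side (x) roughly along the stand's x. Fully home its origin is at x = 0, y = 0, z = 46 mm in the stand's frame
- board3: middle board of the stack of five loose plywood boards on the stand, each 150 (x) x 110 (y) x 6 mm, 75 g; origin at the centre of its underside; long side (x) roughly along the stand's x. Fully home its origin is at x = 0, y = 0, z = 52 mm in the stand's frame
- board4: fourth board of the stack of five loose plywood boards on the stand, each 150 (x) x 110 (y) x 6 mm, 75 g; origin at the centre of its underside; long side (x) roughly along the stand's x. Fully home its origin is at x = 0, y = 0, z = 58 mm in the stand's frame
- board5: top board of the stack of five loose plywood boards on the stand, each 150 (x) x 110 (y) x 6 mm, 75 g; origin at the centre of its underside; long side (x) roughly along the stand's x. Fully home its origin is at x = 0, y = 0, z = 64 mm in the stand's frame; carries the label
- flask: bystander: steel drinking flask, diameter 74 mm, 172 mm tall, origin at the centre of its foot
- sherd_tray: bystander: low white tray with potsherds, 120 x 220 x 35 mm, origin at the centre of its underside
- brush: bystander: hand brush lying on the table
Not all that is in view belongs to the job. What is shaped like the board5 but purple is not meant. What is shaped like the reader but red is not meant.

How it is judged:
On the way, in this order (a step that is already met when the one before it is completed fails the run):
1. all five boards lie flat in the stack, home against both fences (within 3 mm in x and y, 0.03 rad) (x of board1 in the frame of stand between -0.003 and 0.003 m and y of board1 in the frame of stand between -0.003 and 0.003 m and angle between the x axis of each of board1, board2, board3, board4, board5 and the x axis of stand, either way round below 0.03 rad and z of board1 in the frame of stand between 0.036 and 0.044 m and x of board2 in the frame of stand between -0.003 and 0.003 m and y of board2 in the frame of stand between -0.003 and 0.003 m and z of board2 in the frame of stand between 0.042 and 0.05 m and x of board3 in the frame of stand between -0.003 and 0.003 m and y of board3 in the frame of stand between -0.003 and 0.003 m and z of board3 in the frame of stand between 0.048 and 0.056 m and x of board4 in the frame of stand between -0.003 and 0.003 m and y of board4 in the frame of stand between -0.003 and 0.003 m and z of board4 in the frame of stand between 0.054 and 0.062 m and x of board5 in the frame of stand between -0.003 and 0.003 m and y of board5 in the frame of stand between -0.003 and 0.003 m and z of board5 in the frame of stand between 0.06 and 0.068 m), for 0.3 s.
2. the reader is held upright (within 0.15 rad) and steady (under 30 mm/s), its window 30 to 100 mm above the label and within 15 mm of its centre along each of the reader's x and y axes, for 0.8 s (x of label in the frame of reader between -0.015 and 0.015 m and y of label in the frame of reader between -0.015 and 0.015 m and z of label in the frame of reader between -0.1 and -0.03 m and angle between reader's own z axis and vertical below 0.15 rad and linear speed of reader below 0.03 m/s), for 0.8 s.
At the end, for the whole second after the job is handed in: All five boards lie flat in the stack on the stand, at rest, each within 3 mm in the stand's x and y and 0.03 rad of fully home; the reader stands upright and at rest on its pad, within 20 mm of the pad's centre (all of step 1 and horizontal distance between reader and pad below 0.02 m and angle between reader's own z axis and vertical below 0.05 rad and z of reader in the frame of pad between 0.006 and 0.014 m and linear speed of each of reader, board1, board2, board3, board4, board5 below 0.01 m/s); the robot touches nothing.
It fails at once if the flask is moved by more than 20 mm (distance of flask from where it was at the start of the episode above 0.02 m).
It fails at once if the sherd tray is moved by more than 20 mm (distance of sherd_tray from where it was at the start of the episode above 0.02 m).
It fails at once if the brush is moved by more than 20 mm (distance of brush from where it was at the start of the episode above 0.02 m).
It also fails if it takes over 72 s, if anything falls off the work surface, if the arm or the gripper's body presses on something with over 40 N, if the wrist force passes 120 N, or if a joint passes its speed limit or range.

## Working session

There is one attempt and no reset: what is moved stays moved. The work goes in short steps, Python scripts to look and compute and a tool call to move; the robot and the scene stay as the last step left them, time stands still between calls to the robot, and variables do not carry over. Pictures are saved under pics/ and viewed, at most 10 in all, crops included, and the job is handed in when it is done.

Besides the shell and the picture viewer there is one more tool, called after "Emit:" in YAML: its name, and indented under it one key for each argument. apply_moves: Moves the arm, as the interface text tells. Its arguments: {"type":"object","properties":{"moves":{"type":"array"},"grip_force":{"type":"number"}},"required":["moves"]}

```bash
mkdir -p pics; ls; python3 - <<'E'
from bench import telemetry, grab_frame, calibration, r
import cv2, numpy as np
o=telemetry.get_obs(); print({k:np.round(v,4).tolist() for k,v in o.items()})
for n in ("scene","top"):
    im=grab_frame(n); cv2.imwrite(f"pics/{n}0.png",im); c=calibration(n); print(n,{k:(np.round(v,4).tolist()) for k,v in c.items()})
print(calibration("wrist"))
E
```

```text
pics
{'clock': 0.0, 'joints': [1.0429, 0.4778, 0.0224, 1.5564, -0.0115, 1.1093, -0.0831], 'qvel': [0.0003, -0.0008, 0.0004, -0.0009, -0.0004, 0.0015, -0.0014], 'tau': [-0.0011, -59.6442, 1.6078, -28.1194, 0.0125, 0.0093, -0.0], 'tcp_pos': [0.2748, -0.6159, 0.2303], 'orientation': [-3.071, -0.6542, 0.0008], 'contact_force': [0.5689, -0.3457, 0.3794], 'moment': [-0.0084, 0.0015, -0.0042], 'gripper_force': 0.0, 'grip_width': 0.0856}
scene {'fx': 369.3587, 'fy': 369.3587, 'cx': 319.1685, 'cy': 197.0357, 'k1': -0.0775, 'world_from_camera': [[-0.7437, 0.5541, -0.3741, 0.9919], [0.6685, 0.6104, -0.4248, 0.4658], [-0.0071, -0.566, -0.8244, 1.0364], [0.0, 0.0, 0.0, 1.0]]}
top {'fx': 388.8193, 'fy': 388.8193, 'cx': 314.7363, 'cy': 196.5156, 'k1': -0.0813, 'world_from_camera': [[0.0161, -0.9948, 0.1003, 0.4524], [-0.9998, -0.0175, -0.013, 0.008], [0.0146, -0.1001, -0.9949, 1.202], [0.0, 0.0, 0.0, 1.0]]}
{'fx': 280.93373253430985, 'fy': 280.93373253430985, 'cx': 324.70718103653, 'cy': 201.00897758662788, 'k1': -0.023886476704473348, 'mount': array([[-1.05105253e-03, -9.44876513e-01, -3.27425212e-01,
         8.45706001e-02],
       [ 9.99999397e-01, -8.88949287e-04, -6.44741408e-04,
         1.84673695e-05],
       [ 3.18136604e-04, -3.27425693e-01,  9.44876878e-01,
        -1.40952405e-01],
       [ 0.00000000e+00,  0.00000000e+00,  0.00000000e+00,
         1.00000000e+00]])}
```

View pics/scene0.png

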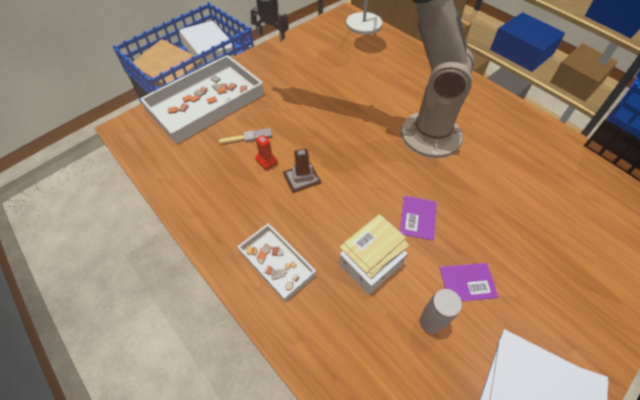

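View pics/top0.png

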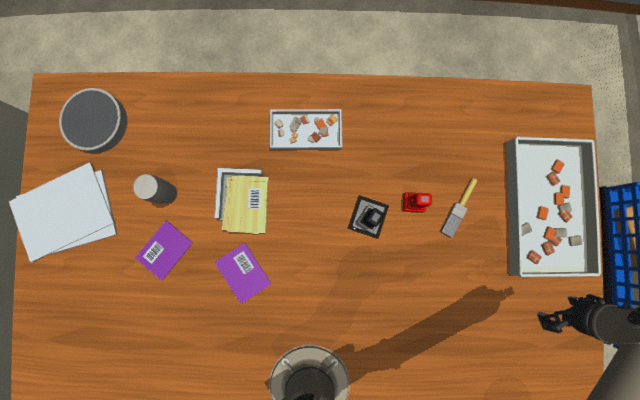

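The top view shows the stand at about (242,200), with its fences up and left so stand x is roughly world x. The pad and reader are at about (370,217), the flask at (152,190), the tray at (305,130) and the brush at (460,210). I'll zoom in on the stack and pad.

```bash
cat > h.py <<'E'
import numpy as np, cv2
from scipy.spatial.transform import Rotation as R
from bench import telemetry, grab_frame, calibration, order, silhouettes, r
def T():
    o=telemetry.get_obs(); M=np.eye(4); M[:3,:3]=R.from_rotvec(o["orientation"]).as_matrix(); M[:3,3]=o["tcp_pos"]; return M
def cam(n,tool=None):
    c=calibration(n); K=np.array([[c["fx"],0,c["cx"]],[0,c["fy"],c["cy"]],[0,0,1]]); d=np.array([c["k1"],0,0,0.])
    W=c["world_from_camera"] if n!="wrist" else tool@c["mount"]
    return K,d,np.array(W)
def px2z(uv,z,n,tool=None):
    K,d,W=cam(n,tool); p=cv2.undistortPoints(np.array(uv,float).reshape(-1,1,2),K,d)[:,0]
    v=np.c_[p,np.ones(len(p))]@W[:3,:3].T; s=(z-W[2,3])/v[:,2]
    return W[:3,3]+v*s[:,None]
def proj(P,n,tool=None):
    K,d,W=cam(n,tool); I=np.linalg.inv(W); rv=cv2.Rodrigues(I[:3,:3])[0]
    return cv2.projectPoints(np.array(P,float).reshape(-1,3),rv,I[:3,3],K,d)[0][:,0]
E
python3 - <<'E'
import cv2,numpy as np
t=cv2.imread("pics/top0.png");s=cv2.imread("pics/scene0.png")
a=cv2.resize(t[155:245,205:281],None,fx=5,fy=5,interpolation=cv2.INTER_CUBIC)
b=cv2.resize(t[185:245,340:400],None,fx=6,fy=6,interpolation=cv2.INTER_CUBIC)
c=np.zeros((450,380+360,3),np.uint8);c[:,:380]=a;c[:360,380:]=b
cv2.imwrite("pics/crop0.png",c)
E
```

```text
(no output)
```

View pics/crop0.png

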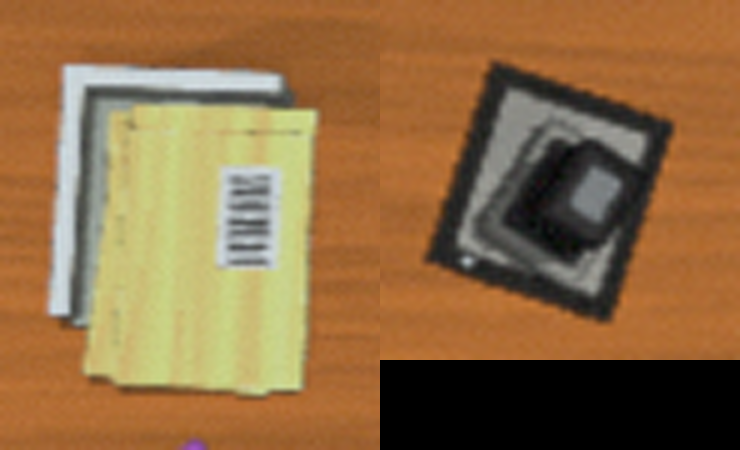

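```bash
python3 - <<'E'
from h import *
np.set_printoptions(precision=4,suppress=True)
a=px2z([(218,168.4),(261.6,170),(215,218)],.076,"top"); print(a)
i=px2z([(205+85/5,155+88/5)],.076,"top");print("inner",i)
b=px2z([(205+p/5,155+q/5) for p,q in [(318,111),(303,390),(85,374),(108,108)]],.070,"top");print(b)
p=px2z([(358.8,195.5),(388.7,205.5),(378,238.7),(348,228.7)],.01,"top");print(p,p.mean(0))
d=p[1]-p[0];print(np.degrees(np.arctan2(d[1],d[0])),np.linalg.norm(np.diff(p,axis=0),axis=1))
print("label",px2z([(205+250/5,155+218/5)],.07,"top"))
M=T();print(M)
for n in ("flask","sherd_tray","brush"):
    s=silhouettes(n,"top"); print(n,[(x["p"],x["extent"]) for x in s][:3])
E
```

```text
[[0.644  0.2789 0.076 ]
 [0.6413 0.1503 0.076 ]
 [0.4983 0.2816 0.076 ]]
inner [[0.6317 0.2665 0.076 ]]
[[0.6212 0.1298 0.07  ]
 [0.4578 0.134  0.07  ]
 [0.4646 0.2612 0.07  ]
 [0.6209 0.2538 0.07  ]]
[[ 0.5782 -0.1436  0.01  ]
 [ 0.5487 -0.2366  0.01  ]
 [ 0.4461 -0.2035  0.01  ]
 [ 0.4753 -0.111   0.01  ]] [ 0.5121 -0.1737  0.01  ]
-107.56361038437548 [0.0976 0.1078 0.097 ]
label [[0.5574 0.1678 0.07  ]]
[[ 0.9132  0.4076 -0.0008  0.2749]
 [ 0.4076 -0.9132  0.0014 -0.6159]
 [-0.0001 -0.0016 -1.      0.2304]
 [ 0.      0.      0.      1.    ]]
flask [(0.7, [156.6, 188.8, 40.5, 31.0])]
sherd_tray [(0.82, [307.0, 128.3, 74.2, 37.5])]
brush [(0.61, [460.5, 206.4, 36.3, 57.3]), (0.27, [239.8, 194.5, 48.7, 47.8])]
```

```bash
cat >> h.py <<'E'
def plan(wps,grip,start=None,snap=8,vmax=.040):
    """wps: list of (x,y,z,yaw_deg); prints calls of 8 rows, tool kept pointing down"""
    M=T() if start is None else start; P=M[:3,3].copy(); Rc=R.from_matrix(M[:3,:3]); rows=[]
    for x,y,z,yaw in wps:
        G=R.from_euler('z',yaw,degrees=True)*R.from_rotvec([np.pi,0,0])
        rv=np.degrees((Rc.inv()*G).as_rotvec()); D=np.array([x,y,z])-P
        n=int(max(1,np.ceil(np.linalg.norm(D)/vmax-1e-6),np.ceil(np.linalg.norm(rv)/5.9)))
        for i in range(n):
            sh=Rc.inv().apply(D/n); rows.append(np.r_[np.round(rv/n/6,3),np.round(sh,4),grip])
            Rc=Rc*R.from_rotvec(np.radians(rv/n))
        P=np.array([x,y,z])
    while len(rows)%8: rows.append(np.r_[np.zeros(6),grip])
    for k in range(0,len(rows),8): print("["+",".join("["+",".join(f"{v+0:g}" for v in q)+"]" for q in rows[k:k+8])+"]")
SO=np.array([.556,.213]); SY=-1.1
def st(x,y):
    c,s=np.cos(np.radians(SY)),np.sin(np.radians(SY)); return SO[0]+c*x-s*y, SO[1]+s*x+c*y
E
python3 -c "
from h import *
plan([(.47,-.16,.25,-18)],1)
M=T();M[:3,3]=.47,-.16,.25;M[:3,:3]=(R.from_euler('z',-18,degrees=True)*R.from_rotvec([np.pi,0,0])).as_matrix()
plan([(.53,.20,.25,-1)],1,M)"
```

```text
[[-0.001,0,0.539,0.028,-0.0259,-0.0015,1],[-0.001,0,0.539,0.0265,-0.0275,-0.0015,1],[-0.001,0,0.539,0.0249,-0.0289,-0.0015,1],[-0.001,0,0.539,0.0232,-0.0303,-0.0015,1],[-0.001,0,0.539,0.0215,-0.0315,-0.0015,1],[-0.001,0,0.539,0.0197,-0.0327,-0.0015,1],[-0.001,0,0.539,0.0178,-0.0338,-0.0015,1],[-0.001,0,0.539,0.0159,-0.0347,-0.0015,1]]
[[-0.001,0,0.539,0.0139,-0.0355,-0.0015,1],[-0.001,0,0.539,0.0118,-0.0363,-0.0015,1],[-0.001,0,0.539,0.0098,-0.0369,-0.0015,1],[-0.001,0,0.539,0.0077,-0.0374,-0.0015,1],[-0.001,0,0.539,0.0056,-0.0378,-0.0015,1],[0,0,0,0,0,0,1],[0,0,0,0,0,0,1],[0,0,0,0,0,0,1]]
[[0,0,-0.283,-0.0054,-0.0361,0,1],[0,0,-0.283,-0.0043,-0.0362,0,1],[0,0,-0.283,-0.0033,-0.0363,0,1],[0,0,-0.283,-0.0022,-0.0364,0,1],[0,0,-0.283,-0.0011,-0.0365,0,1],[0,0,-0.283,0,-0.0365,0,1],[0,0,-0.283,0.0011,-0.0365,0,1],[0,0,-0.283,0.0021,-0.0364,0,1]]
[[0,0,-0.283,0.0032,-0.0364,0,1],[0,0,-0.283,0.0043,-0.0362,0,1],[0,0,0,0,0,0,1],[0,0,0,0,0,0,1],[0,0,0,0,0,0,1],[0,0,0,0,0,0,1],[0,0,0,0,0,0,1],[0,0,0,0,0,0,1]]
```

Emit:
apply_moves:
  moves:
    - [0, 0, 0.54, 0.028, -0.026, -0.0015, 1]
    - [0, 0, 0.54, 0.0265, -0.0275, -0.0015, 1]
    - [0, 0, 0.54, 0.025, -0.029, -0.0015, 1]
    - [0, 0, 0.54, 0.023, -0.03, -0.0015, 1]
    - [0, 0, 0.54, 0.0215, -0.0315, -0.0015, 1]
    - [0, 0, 0.54, 0.02, -0.033, -0.0015, 1]
    - [0, 0, 0.54, 0.018, -0.034, -0.0015, 1]
    - [0, 0, 0.54, 0.016, -0.035, -0.0015, 1]

```text
clock: 0.92
tcp_pos: [0.3961, -0.3332, 0.2435]
orientation: [3.141, -0.056, 0.0]
contact_force: [0.5, 0.2, -0.5]
grip_width: 0.0852
gripper_force: 0.0
```

Emit:
apply_moves:
  moves:
    - [0, 0, 0.54, 0.014, -0.0355, -0.0015, 1]
    - [0, 0, 0.54, 0.012, -0.036, -0.0015, 1]
    - [0, 0, 0.54, 0.01, -0.037, -0.0015, 1]
    - [0, 0, 0.54, 0.008, -0.0375, -0.0015, 1]
    - [0, 0, 0.54, 0.0055, -0.038, -0.0015, 1]
    - [0, 0, 0, 0, 0, 0, 1]
    - [0, 0, 0, 0, 0, 0, 1]
    - [0, 0, 0, 0, 0, 0, 1]

```text
clock: 1.58
tcp_pos: [0.4715, -0.16, 0.2507]
orientation: [3.102, -0.492, -0.0]
contact_force: [-0.1, -0.2, 0.6]
grip_width: 0.0854
gripper_force: 0.0
```

```bash
python3 -c "
from h import *
M=T();np.save('T_pad.npy',M);im=grab_frame('wrist');cv2.imwrite('pics/w_pad.png',im);print(M)
plan([(.53,.20,.25,-1)],1)"
```

```text
[[ 9.50898722e-01 -3.09502004e-01 -3.59586688e-04  4.71455764e-01]
 [-3.09502148e-01 -9.50898634e-01 -4.56961763e-04 -1.60009334e-01]
 [-2.00499909e-04  5.45817209e-04 -9.99999831e-01  2.50729455e-01]
 [ 0.00000000e+00  0.00000000e+00  0.00000000e+00  1.00000000e+00]]
[[0.001,0,-0.285,-0.0056,-0.0361,0,1],[0.001,0,-0.285,-0.0046,-0.0363,0,1],[0.001,0,-0.285,-0.0035,-0.0364,0,1],[0.001,0,-0.285,-0.0024,-0.0365,0.0001,1],[0.001,0,-0.285,-0.0013,-0.0365,0.0001,1],[0.001,0,-0.285,-0.0002,-0.0366,0.0001,1],[0.001,0,-0.285,0.0009,-0.0365,0.0001,1],[0.001,0,-0.285,0.002,-0.0365,0.0001,1]]
[[0.001,0,-0.285,0.0031,-0.0364,0.0001,1],[0.001,0,-0.285,0.0042,-0.0363,0.0001,1],[0,0,0,0,0,0,1],[0,0,0,0,0,0,1],[0,0,0,0,0,0,1],[0,0,0,0,0,0,1],[0,0,0,0,0,0,1],[0,0,0,0,0,0,1]]
```

View pics/w_pad.png

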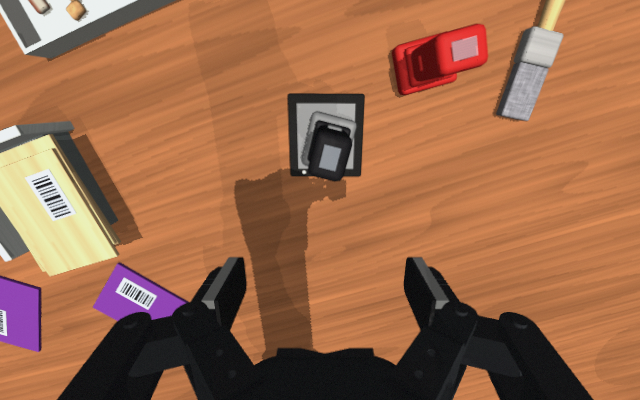

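The wrist picture shows the pad with corners at about (289,94), (364,95), (360,177) and (290,175). The reader stands on it, turned about 10° relative to the pad, with its handle top at about (330,155). Next is the stack.

Emit:
apply_moves:
  moves:
    - [0, 0, -0.285, -0.0055, -0.036, 0, 1]
    - [0, 0, -0.285, -0.0045, -0.0365, 0, 1]
    - [0, 0, -0.285, -0.0035, -0.0365, 0, 1]
    - [0, 0, -0.285, -0.0025, -0.0365, 0, 1]
    - [0, 0, -0.285, -0.0015, -0.0365, 0, 1]
    - [0, 0, -0.285, 0, -0.0365, 0, 1]
    - [0, 0, -0.285, 0.001, -0.0365, 0, 1]
    - [0, 0, -0.285, 0.002, -0.0365, 0, 1]

```text
clock: 2.3
tcp_pos: [0.5192, 0.1287, 0.2508]
orientation: [3.138, -0.123, 0.0]
contact_force: [0.7, 0.0, -0.4]
grip_width: 0.0851
gripper_force: 0.0
```

Emit:
apply_moves:
  moves:
    - [0, 0, -0.285, 0.003, -0.0365, 0, 1]
    - [0, 0, -0.285, 0.004, -0.0365, 0, 1]
    - [0, 0, 0, 0, 0, 0, 1]
    - [0, 0, 0, 0, 0, 0, 1]
    - [0, 0, 0, 0, 0, 0, 1]
    - [0, 0, 0, 0, 0, 0, 1]
    - [0, 0, 0, 0, 0, 0, 1]
    - [0, 0, 0, 0, 0, 0, 1]

```text
clock: 2.97
tcp_pos: [0.5305, 0.2, 0.2509]
orientation: [3.141, -0.03, 0.0]
contact_force: [-0.4, 0.4, 0.5]
grip_width: 0.0854
gripper_force: 0.0
```

```bash
python3 -c "
from h import *
M=T();np.save('T_st.npy',M);im=grab_frame('wrist');cv2.imwrite('pics/w_st.png',im)
c=np.zeros((600,800,3),np.uint8)
a=cv2.resize(im[40:260,180:470],None,fx=2.6,fy=2.6,interpolation=cv2.INTER_CUBIC)
cv2.imwrite('pics/w_st_c.png',a);print(M[:3,3],a.shape)"
```

```text
[0.53045629 0.1999897  0.25085556] (572, 754, 3)
```

View pics/w_st_c.png

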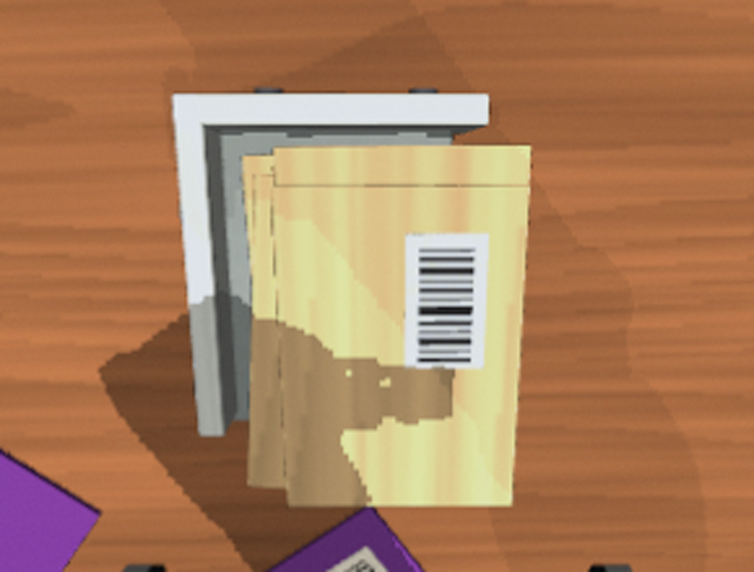

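The crop shows the fence's outer corner at (173,95) and inner corner at (203,125), with fence ends at (489,95) and (199,436). The boards span to (531,147) at the top right and about 508 at the bottom.

```bash
python3 -c "
from h import *
np.set_printoptions(precision=4,suppress=True)
M=np.load('T_st.npy'); f=lambda L,z:px2z([(180+a/2.6,40+b/2.6) for a,b in L],z,'wrist',M)
print('fence',f([(173,95),(203,125),(489,95),(489,123),(199,436),(224,434)],.076))
print('top board',f([(275,185),(530,185),(513,507),(288,507)],.070), 'label',f([(447,300)],.07))
print('low left',f([(250,485)],.055),'upper right',f([(531,147)],.064))
# pad
M=np.load('T_pad.npy'); p=px2z([(289,94),(364,95),(360,177),(290,175)],.01,'wrist',M);print(p,p.mean(0))
"
```

```text
fence [[0.6439 0.2789 0.076 ]
 [0.6324 0.2679 0.076 ]
 [0.6411 0.1529 0.076 ]
 [0.6307 0.1526 0.076 ]
 [0.4988 0.2826 0.076 ]
 [0.4995 0.271  0.076 ]]
top board [[0.6084 0.2411 0.07  ]
 [0.6063 0.1338 0.07  ]
 [0.4566 0.1349 0.07  ]
 [0.4588 0.2445 0.07  ]] label [[0.5583 0.1682 0.07  ]]
low left [[0.4642 0.2651 0.055 ]] upper right [[0.6215 0.1328 0.064 ]]
[[ 0.5774 -0.1466  0.01  ]
 [ 0.5466 -0.2372  0.01  ]
 [ 0.4445 -0.203   0.01  ]
 [ 0.4775 -0.111   0.01  ]] [ 0.5115 -0.1744  0.01  ]
```

```bash
python3 -c "
from h import *
a=st(-.130,-.015); b=st(-.092,-.015)
plan([(*a,.20,SY),(*a,.022,SY)],.4)
M=T();M[:3,3]=*a,.022;M[:3,:3]=(R.from_euler('z',SY,degrees=True)*R.from_rotvec([np.pi,0,0])).as_matrix()
plan([(*b,.022,SY)],.4,M,vmax=.005)"
```

```text
[[0.001,-0.001,0.001,-0.0349,0.0006,0.017,0.4],[0.001,-0.001,0.001,-0.0349,0.0006,0.017,0.4],[0.001,-0.001,0.001,-0.0349,0.0006,0.017,0.4],[0,0,0,0,0,0.0356,0.4],[0,0,0,0,0,0.0356,0.4],[0,0,0,0,0,0.0356,0.4],[0,0,0,0,0,0.0356,0.4],[0,0,0,0,0,0.0356,0.4]]
[[0,0,0,0.0048,0,0,0.4],[0,0,0,0.0048,0,0,0.4],[0,0,0,0.0048,0,0,0.4],[0,0,0,0.0048,0,0,0.4],[0,0,0,0.0048,0,0,0.4],[0,0,0,0.0048,0,0,0.4],[0,0,0,0.0048,0,0,0.4],[0,0,0,0.0048,0,0,0.4]]
```

Emit:
apply_moves:
  moves:
    - [0, 0, 0, -0.035, 0.0006, 0.017, 0.4]
    - [0, 0, 0, -0.035, 0.0006, 0.017, 0.4]
    - [0, 0, 0, -0.035, 0.0006, 0.017, 0.4]
    - [0, 0, 0, 0, 0, 0.0355, 0.4]
    - [0, 0, 0, 0, 0, 0.0355, 0.4]
    - [0, 0, 0, 0, 0, 0.0355, 0.4]
    - [0, 0, 0, 0, 0, 0.0355, 0.4]
    - [0, 0, 0, 0, 0, 0.0355, 0.4]

```text
clock: 3.68
tcp_pos: [0.4256, 0.2013, 0.0213]
orientation: [-3.141, 0.028, -0.002]
contact_force: [1.2, -0.1, 0.0]
grip_width: 0.0598
gripper_force: 0.0
```

Emit:
apply_moves:
  moves:
    - [0, 0, 0, 0.005, 0, 0, 0.4]
    - [0, 0, 0, 0.005, 0, 0, 0.4]
    - [0, 0, 0, 0.005, 0, 0, 0.4]
    - [0, 0, 0, 0.005, 0, 0, 0.4]
    - [0, 0, 0, 0.005, 0, 0, 0.4]
    - [0, 0, 0, 0.005, 0, 0, 0.4]
    - [0, 0, 0, 0.005, 0, 0, 0.4]
    - [0, 0, 0, 0, 0, 0, 0.4]

```text
clock: 4.35
tcp_pos: [0.4603, 0.2012, 0.0234]
orientation: [-3.141, 0.026, 0.0]
contact_force: [-4.0, 0.4, 2.5]
grip_width: 0.0595
gripper_force: 1.9
```

```bash
python3 -c "
from h import *
M=T();np.save('T2.npy',M);im=grab_frame('wrist');cv2.imwrite('pics/w2.png',im)
o=telemetry.get_obs();print(o['tcp_pos'],st(-.086,-.015),o['contact_force'],o['grip_width'])"
```

```text
[0.46033893 0.20117003 0.02334143] (np.float64(0.4697278871215433), np.float64(0.19965374436454866)) [-3.34921303 -0.13005626  2.82766039] 0.06037233090587045
```

View pics/w2.png

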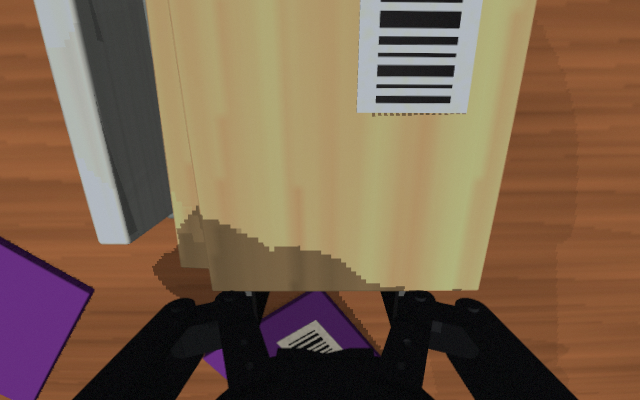

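Both fingers (about (255,300) and (395,300)) touch the near edge of the boards, and they are sliding under a light force. I'll go on slowly.

Emit:
apply_moves:
  moves:
    - [0, 0, 0, 0.002, 0, 0, 0.4]
    - [0, 0, 0, 0.002, 0, 0, 0.4]
    - [0, 0, 0, 0.002, 0, 0, 0.4]
    - [0, 0, 0, 0.002, 0, 0, 0.4]
    - [0, 0, 0, 0, 0, 0, 0.4]
    - [0, 0, 0, 0, 0, 0, 0.4]
    - [0, 0, 0, 0, 0, 0, 0.4]
    - [0, 0, 0, 0, 0, 0, 0.4]

```text
clock: 5.07
tcp_pos: [0.4622, 0.2009, 0.0222]
orientation: [3.138, -0.021, -0.014]
contact_force: [-19.0, 1.4, 12.4]
grip_width: 0.0599
gripper_force: 9.2
```

Emit:
apply_moves:
  moves:
    - [0, 0, 0, 0.001, 0, 0, 0.4]
    - [0, 0, 0, 0.001, 0, 0, 0.4]
    - [0, 0, 0, 0, 0, 0, 0.4]
    - [0, 0, 0, 0, 0, 0, 0.4]
    - [0, 0, 0, 0, 0, 0, 0.4]
    - [0, 0, 0, 0, 0, 0, 0.4]
    - [0, 0, 0, 0, 0, 0, 0.4]
    - [0, 0, 0, 0, 0, 0, 0.4]

```text
clock: 5.73
tcp_pos: [0.4623, 0.2009, 0.0221]
orientation: [3.137, -0.019, -0.018]
contact_force: [-25.0, 0.4, 18.5]
grip_width: 0.0597
gripper_force: 11.8
```

```bash
python3 -c "
from h import *
np.set_printoptions(precision=4,suppress=True)
M=T();w=grab_frame('wrist');t=grab_frame('top');s=grab_frame('scene');cv2.imwrite('pics/w3.png',w);cv2.imwrite('pics/t3.png',t);cv2.imwrite('pics/s3.png',s)
c=np.zeros((600,800,3),np.uint8)
a=cv2.resize(t[155:245,205:281],None,fx=5,fy=5,interpolation=cv2.INTER_CUBIC);c[:450,:380]=a
b=cv2.resize(s[210:300,330:414],None,fx=5,fy=5,interpolation=cv2.INTER_CUBIC);c[:450,380:]=b
d=w[230:300,160:560];d=cv2.resize(d,(800,140));c[455:595]=d
cv2.imwrite('pics/c3.png',c)
M2=np.load('T2.npy');print(px2z([(213,290),(480,290)],.07,'wrist',M2))
"
```

```text
[[0.4751 0.246  0.07  ]
 [0.4731 0.1384 0.07  ]]
```

View pics/c3.png

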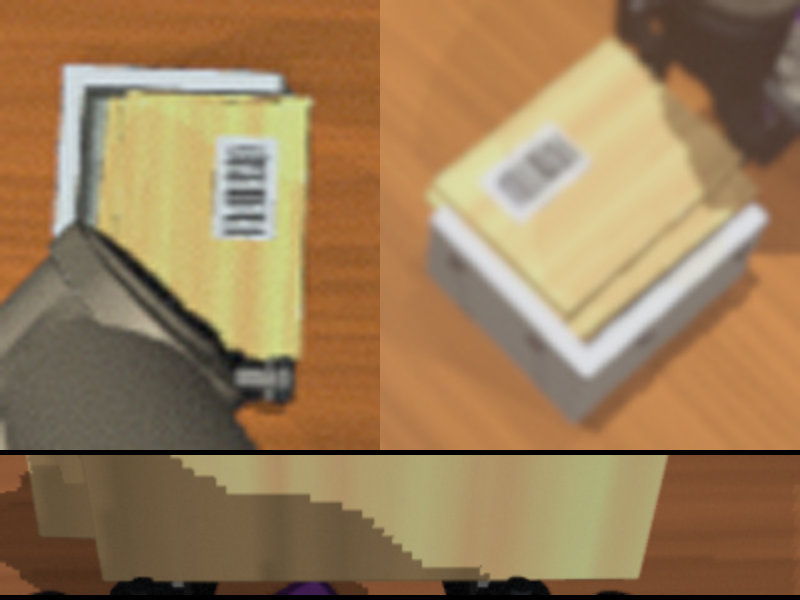

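```bash
python3 -c "
from h import *
np.set_printoptions(precision=4,suppress=True)
M=T()
print('top near edge',px2z([(212,292),(480,291.5)],.07,'wrist',M)); 
for z in (.046,.052,.058,.064): print('lower left',z,px2z([(180,271)],z,'wrist',M))
print('home near edge',st(-.075,-.03),st(-.075,.03))
print('label',px2z([(205+246/5,155+189/5)],.07,'top'),'home',st(.025,-.02))
print('far edge',px2z([(205+x/5,155+y/5) for x,y in [(130,92),(312,97)]],.07,'top'),st(.075,0),st(.075,-.08))
"
python3 - <<'E'
import cv2,numpy as np
w=cv2.imread('pics/w3.png');cv2.imwrite('pics/c4.png',cv2.resize(w[230:330,160:460],None,fx=2.6,fy=2.6,interpolation=cv2.INTER_CUBIC))
E
```

```text
top near edge [[0.4778 0.2456 0.07  ]
 [0.4761 0.139  0.07  ]]
lower left 0.046 [[0.4717 0.2712 0.046 ]]
lower left 0.052 [[0.4757 0.2675 0.052 ]]
lower left 0.058 [[0.4797 0.2639 0.058 ]]
lower left 0.064 [[0.4837 0.2602 0.064 ]]
home near edge (np.float64(0.48043789831888606), np.float64(0.18444533681632738)) (np.float64(0.48158974486286743), np.float64(0.24443427954362604))
label [[0.5744 0.1707 0.07  ]] home (np.float64(0.5806114439550474), np.float64(0.19252374969757485))
far edge [[0.6307 0.2411 0.07  ]
 [0.6295 0.1336 0.07  ]] (np.float64(0.6309861784091234), np.float64(0.21156019182002328)) (np.float64(0.6294503830171483), np.float64(0.13157493485029176))
```

View pics/c4.png

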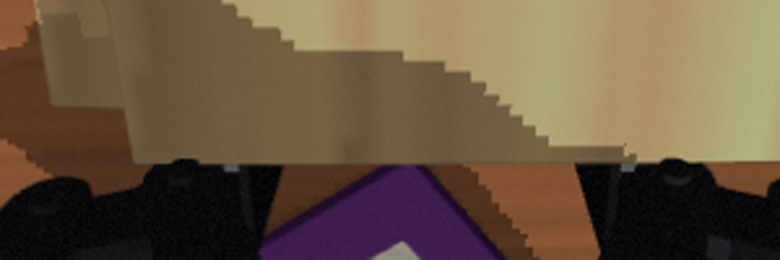

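The image shows the knuckle bolts, at (185,165) and (675,165), hitting the top board instead of the pads. The upward force fits this too. I'll back off, shut the gripper and raise it so only the pads touch, with the tip at z≈0.037.

Emit:
apply_moves:
  moves:
    - [0, 0, 0, -0.014, 0, 0, 0.4]
    - [0, 0, 0, -0.014, 0, 0, 0.4]
    - [0, 0, 0, 0, 0, -0.015, -1]
    - [0, 0, 0, 0, 0, 0, -1]
    - [0, 0, 0, 0, 0, 0, -1]
    - [0, 0, 0, 0, 0, 0, -1]
    - [0, 0, 0, 0, 0, 0, -1]
    - [0, 0, 0, 0, 0, 0, -1]

```text
clock: 6.55
tcp_pos: [0.4424, 0.2011, 0.037]
orientation: [3.141, -0.027, -0.0]
contact_force: [-0.1, 0.5, 0.4]
grip_width: 0.0002
gripper_force: 0.0
```

```bash
python3 -c "
from h import *
o=telemetry.get_obs();print(o['tcp_pos'],o['contact_force'],o['grip_width'])
plan([(*st(-.090,-.015),.0365,SY)],-1,vmax=.005)"
```

```text
[0.44244931 0.20112763 0.03697652] [-0.1356874   0.4792278   0.37616656] 0.0002271578628452786
[[0,0,0.003,0.0047,0.0002,0.0001,-1],[0,0,0.003,0.0047,0.0002,0.0001,-1],[0,0,0.003,0.0047,0.0002,0.0001,-1],[0,0,0.003,0.0047,0.0002,0.0001,-1],[0,0,0.003,0.0047,0.0002,0.0001,-1],[0,0,0,0,0,0,-1],[0,0,0,0,0,0,-1],[0,0,0,0,0,0,-1]]
```

Emit:
apply_moves:
  moves:
    - [0, 0, 0, 0.005, 0, 0, -1]
    - [0, 0, 0, 0.005, 0, 0, -1]
    - [0, 0, 0, 0.005, 0, 0, -1]
    - [0, 0, 0, 0.005, 0, 0, -1]
    - [0, 0, 0, 0.003, 0, 0, -1]
    - [0, 0, 0, 0.002, 0, 0, -1]
    - [0, 0, 0, 0, 0, 0, -1]
    - [0, 0, 0, 0, 0, 0, -1]

```text
clock: 7.22
tcp_pos: [0.464, 0.2008, 0.0367]
orientation: [3.14, -0.025, -0.009]
contact_force: [-9.6, 1.3, 4.7]
grip_width: -0.0002
gripper_force: 4.5
```

Emit:
apply_moves:
  moves:
    - [0, 0, 0, 0.002, 0, 0, -1]
    - [0, 0, 0, 0.001, 0, 0, -1]
    - [0, 0, 0, 0.001, 0, 0, -1]
    - [0, 0, 0, 0, 0, 0, -1]
    - [0, 0, 0, 0, 0, 0, -1]
    - [0, 0, 0, 0, 0, 0, -1]
    - [0, 0, 0, 0, 0, 0, -1]
    - [0, 0, 0, 0, 0, 0, -1]

```text
clock: 7.88
tcp_pos: [0.4642, 0.2007, 0.0362]
orientation: [3.137, -0.022, -0.018]
contact_force: [-19.0, 0.0, 12.8]
grip_width: 0.0
gripper_force: 9.6
```

```bash
python3 -c "
from h import *
M=T();np.save('T5.npy',M);w=grab_frame('wrist');t=grab_frame('top');cv2.imwrite('pics/w5.png',w);cv2.imwrite('pics/t5.png',t)
c=np.zeros((600,800,3),np.uint8)
c[:450,:380]=cv2.resize(t[155:245,205:281],None,fx=5,fy=5,interpolation=cv2.INTER_CUBIC)
c[:400,380:800]=cv2.resize(w[200:300,220:430],None,fx=2,fy=4,interpolation=cv2.INTER_CUBIC)
c[455:595]=cv2.resize(w[230:300,160:560],(800,140))
cv2.imwrite('pics/c5.png',c)
"
```

```text
(no output)
```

View pics/c5.png

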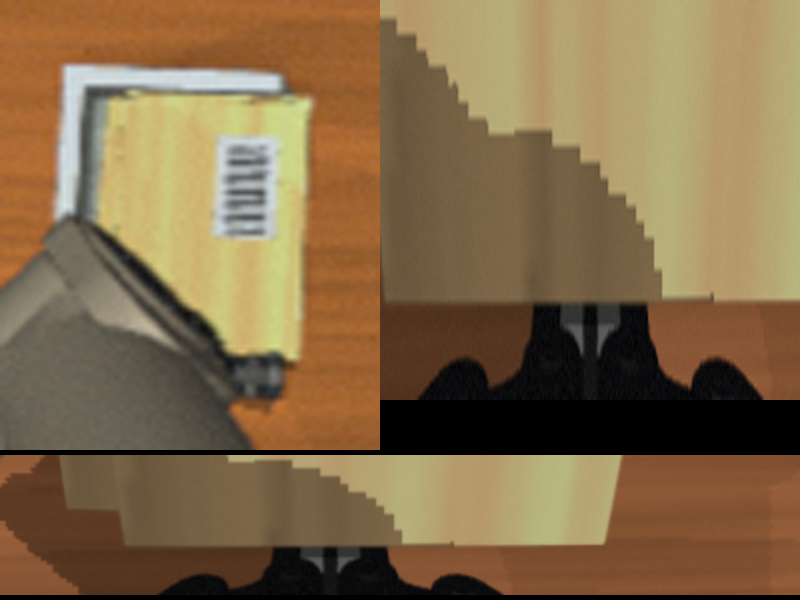

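The pads now meet the top board's near edge at about row 275.5, and the knuckles are clear of it.

```bash
python3 -c "
from h import *
np.set_printoptions(precision=4,suppress=True)
M=np.load('T5.npy')
print(M[:3,3],px2z([(222.5,275.5),(462,274.5)],.07,'wrist',M))
print(px2z([(192,257)],.055,'wrist',M))
print('label',px2z([(205+247/5,155+188/5)],.07,'top'))
# label centre in wrist: whole visible?
w=cv2.imread('pics/w5.png'); g=w.min(2); print([ (c,) for c in np.argwhere(g[:240]>170).mean(0)], np.argwhere(g[:240,300:]>170).min(0),np.argwhere(g[:240,300:]>170).max(0))
"
```

```text
[0.4642 0.2007 0.0362] [[0.4777 0.2463 0.07  ]
 [0.4762 0.1392 0.07  ]]
[[0.4784 0.2665 0.055 ]]
label [[0.575  0.1702 0.07  ]]
[(np.float64(85.80625224577794),), (np.float64(263.10341358246495),)] [ 0 52] [114 164]
```

```bash
python3 -c "
from h import *
print(telemetry.get_obs()['joints'])
M=T();M[:3,3]+=[.004,0,0]
plan([(*st(-.12,-.015),.037,SY),(*st(-.12,-.06),.12,SY),(*st(-.005,-.12),.12,SY+90),(*st(-.005,-.12),.0375,SY+90)],-1,M)
M=T();M[:3,3]=*st(-.005,-.12),.037;M[:3,:3]=(R.from_euler('z',SY+90,degrees=True)*R.from_rotvec([np.pi,0,0])).as_matrix()
"
```

```text
[-0.24678454  0.51588573 -0.34947421  2.07297272  0.29395195  0.61144258
 -2.38357075]
[[0.04,0.108,0.049,-0.0325,0.0008,-0.0004,-1],[0,0,0,0,0.015,-0.0277,-1],[0,0,0,0,0.015,-0.0277,-1],[0,0,0,0,0.015,-0.0277,-1],[0,0,-0.938,0.0072,0.0038,0,-1],[0,0,-0.938,0.0068,0.0044,0,-1],[0,0,-0.938,0.0063,0.0051,0,-1],[0,0,-0.938,0.0058,0.0057,0,-1]]
[[0,0,-0.938,0.0052,0.0062,0,-1],[0,0,-0.938,0.0046,0.0067,0,-1],[0,0,-0.938,0.0039,0.0071,0,-1],[0,0,-0.938,0.0032,0.0075,0,-1],[0,0,-0.938,0.0024,0.0077,0,-1],[0,0,-0.938,0.0017,0.0079,0,-1],[0,0,-0.938,0.0009,0.0081,0,-1],[0,0,-0.938,0.0001,0.0081,0,-1]]
[[0,0,-0.938,-0.0007,0.0081,0,-1],[0,0,-0.938,-0.0015,0.008,0,-1],[0,0,-0.938,-0.0023,0.0078,0,-1],[0,0,-0.938,-0.003,0.0075,0,-1],[0,0,0,0,0,0.0275,-1],[0,0,0,0,0,0.0275,-1],[0,0,0,0,0,0.0275,-1],[0,0,0,0,0,0,-1]]
```

Emit:
apply_moves:
  moves:
    - [0, 0, 0, -0.0325, 0, 0, -1]
    - [0, 0, 0, 0, 0.015, -0.0277, -1]
    - [0, 0, 0, 0, 0.015, -0.0277, -1]
    - [0, 0, 0, 0, 0.015, -0.0277, -1]
    - [0, 0, -0.938, 0.0072, 0.0038, 0, -1]
    - [0, 0, -0.938, 0.0068, 0.0044, 0, -1]
    - [0, 0, -0.938, 0.0063, 0.0051, 0, -1]
    - [0, 0, -0.938, 0.0058, 0.0057, 0, -1]

```text
clock: 8.65
tcp_pos: [0.4673, 0.1404, 0.1208]
orientation: [3.085, 0.594, 0.002]
contact_force: [-0.3, -0.6, 0.3]
grip_width: -0.0001
gripper_force: 0.0
```

Emit:
apply_moves:
  moves:
    - [0, 0, -0.938, 0.0052, 0.0062, 0, -1]
    - [0, 0, -0.938, 0.0046, 0.0067, 0, -1]
    - [0, 0, -0.938, 0.0039, 0.0071, 0, -1]
    - [0, 0, -0.938, 0.0032, 0.0075, 0, -1]
    - [0, 0, -0.938, 0.0024, 0.0077, 0, -1]
    - [0, 0, -0.938, 0.0017, 0.0079, 0, -1]
    - [0, 0, -0.938, 0.001, 0.008, 0, -1]
    - [0, 0, -0.938, 0, 0.008, 0, -1]

```text
clock: 9.32
tcp_pos: [0.524, 0.1097, 0.1204]
orientation: [-2.622, -1.73, -0.0]
contact_force: [-0.5, -0.2, -0.8]
grip_width: 0.0002
gripper_force: 0.0
```

Emit:
apply_moves:
  moves:
    - [0, 0, -0.938, -0.0007, 0.008, 0, -1]
    - [0, 0, -0.938, -0.0015, 0.008, 0, -1]
    - [0, 0, -0.938, -0.0023, 0.0078, 0, -1]
    - [0, 0, -0.938, -0.003, 0.0075, 0, -1]
    - [0, 0, 0, 0, 0, 0, -1]
    - [0, 0, 0, 0, 0, 0, -1]
    - [0, 0, 0, 0, 0, 0, -1]
    - [0, 0, 0, 0, 0, 0, -1]

```text
clock: 9.98
tcp_pos: [0.5513, 0.095, 0.1204]
orientation: [-2.24, -2.202, 0.0]
contact_force: [0.1, -0.5, 0.0]
grip_width: -0.0001
gripper_force: 0.0
```

```bash
python3 -c "
from h import *
M=T();np.save('T6.npy',M);print(M[:3,3],telemetry.get_obs()['joints'][6]);cv2.imwrite('pics/w6.png',grab_frame('wrist'));cv2.imwrite('pics/t6.png',grab_frame('top'))
plan([(*st(-.005,-.115),.0375,SY+90)],-1)
plan([(*st(-.005,-.070),.0375,SY+90)],-1,vmax=.0065,start=None)
"
```

```text
[0.55130201 0.09502092 0.12039365] -0.6688842989260242
[[0,0.001,0.009,0.001,-0.0009,0.0277,-1],[0,0.001,0.009,0.001,-0.0009,0.0277,-1],[0,0.001,0.009,0.001,-0.0009,0.0277,-1],[0,0,0,0,0,0,-1],[0,0,0,0,0,0,-1],[0,0,0,0,0,0,-1],[0,0,0,0,0,0,-1],[0,0,0,0,0,0,-1]]
[[0,0,0.002,0.0032,-0.0002,0.0055,-1],[0,0,0.002,0.0032,-0.0002,0.0055,-1],[0,0,0.002,0.0032,-0.0002,0.0055,-1],[0,0,0.002,0.0032,-0.0002,0.0055,-1],[0,0,0.002,0.0032,-0.0002,0.0055,-1],[0,0,0.002,0.0032,-0.0002,0.0055,-1],[0,0,0.002,0.0032,-0.0002,0.0055,-1],[0,0,0.002,0.0032,-0.0002,0.0055,-1]]
[[0,0,0.002,0.0032,-0.0002,0.0055,-1],[0,0,0.002,0.0032,-0.0002,0.0055,-1],[0,0,0.002,0.0032,-0.0002,0.0055,-1],[0,0,0.002,0.0032,-0.0002,0.0055,-1],[0,0,0.002,0.0032,-0.0002,0.0055,-1],[0,0,0.002,0.0032,-0.0002,0.0055,-1],[0,0,0.002,0.0032,-0.0002,0.0055,-1],[0,0,0,0,0,0,-1]]
```

View pics/w6.png

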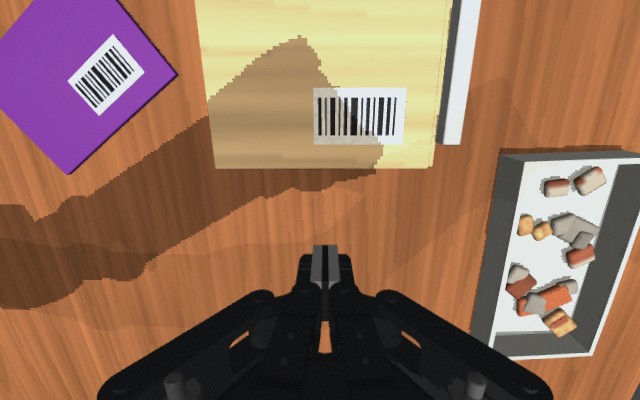

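The picture shows the board's near edge at row 168 (columns 214–433) and the +x fence's inner face at about column 437. The white tray, at right from column 495, is clear of the gripper. Now the +y push.

```bash
python3 -c "
from h import *
np.set_printoptions(precision=4,suppress=True)
M=np.load('T6.npy');q=px2z([(214,168),(433,168),(358,116)],.07,'wrist',M);print(q);print(px2z([(437,144),(461,144)],.076,'wrist',M))"
```

```text
[[0.475  0.139  0.07  ]
 [0.6272 0.1362 0.07  ]
 [0.5744 0.1717 0.07  ]]
[[0.6259 0.1536 0.076 ]
 [0.6417 0.1534 0.076 ]]
```

Emit:
apply_moves:
  moves:
    - [0, 0, 0, 0, -0.001, 0.0277, -1]
    - [0, 0, 0, 0, -0.001, 0.0277, -1]
    - [0, 0, 0, 0, -0.001, 0.0277, -1]
    - [0, 0, 0, 0.005, 0, 0, -1]
    - [0, 0, 0, 0.005, 0, 0, -1]
    - [0, 0, 0, 0.005, 0, 0, -1]
    - [0, 0, 0, 0.005, 0, 0, -1]
    - [0, 0, 0, 0.005, 0, 0, -1]

```text
clock: 10.75
tcp_pos: [0.5504, 0.121, 0.0391]
orientation: [2.238, 2.203, 0.004]
contact_force: [1.0, 0.1, -0.1]
grip_width: -0.0004
gripper_force: 0.0
```

Emit:
apply_moves:
  moves:
    - [0, 0, 0, 0.004, 0, 0, -1]
    - [0, 0, 0, 0.004, 0, 0, -1]
    - [0, 0, 0, 0.004, 0, 0, -1]
    - [0, 0, 0, 0.004, 0, 0, -1]
    - [0, 0, 0, 0.003, 0, 0, -1]
    - [0, 0, 0, 0.002, 0, 0, -1]
    - [0, 0, 0, 0, 0, 0, -1]
    - [0, 0, 0, 0, 0, 0, -1]

```text
clock: 11.42
tcp_pos: [0.5496, 0.1405, 0.0373]
orientation: [2.239, 2.203, -0.0]
contact_force: [0.4, -2.9, 2.6]
grip_width: -0.0
gripper_force: 1.4
```

Emit:
apply_moves:
  moves:
    - [0, 0, 0, 0.002, 0, 0, -1]
    - [0, 0, 0, 0.002, 0, 0, -1]
    - [0, 0, 0, 0.002, 0, 0, -1]
    - [0, 0, 0, 0.001, 0, 0, -1]
    - [0, 0, 0, 0.001, 0, 0, -1]
    - [0, 0, 0, 0, 0, 0, -1]
    - [0, 0, 0, 0, 0, 0, -1]
    - [0, 0, 0, 0, 0, 0, -1]

```text
clock: 12.08
tcp_pos: [0.5497, 0.1468, 0.0372]
orientation: [2.24, 2.201, -0.004]
contact_force: [-0.2, -7.2, 3.4]
grip_width: -0.0001
gripper_force: 3.8
```

Emit:
apply_moves:
  moves:
    - [0, 0, 0, 0.001, 0, 0, -1]
    - [0, 0, 0, 0.001, 0, 0, -1]
    - [0, 0, 0, 0.001, 0, 0, -1]
    - [0, 0, 0, 0, 0, 0, -1]
    - [0, 0, 0, 0, 0, 0, -1]
    - [0, 0, 0, 0, 0, 0, -1]
    - [0, 0, 0, 0, 0, 0, -1]
    - [0, 0, 0, 0, 0, 0, -1]

```text
clock: 12.75
tcp_pos: [0.5497, 0.147, 0.0371]
orientation: [2.24, 2.198, -0.009]
contact_force: [-1.0, -13.7, 8.8]
grip_width: 0.0001
gripper_force: 6.7
```

The y push stopped exactly where home was predicted (0.147). The x push had stopped 5.6 mm short, so I'll repeat it now that the boards are square in y.

```bash
python3 -c "
from h import *
M=T();M[:3,3]+=[0,.003,0];M[:3,:3]=(R.from_euler('z',SY+90,degrees=True)*R.from_rotvec([np.pi,0,0])).as_matrix()
plan([(*st(-.005,-.1),.0373,SY+90),(*st(-.03,-.1),.12,SY+90),(*st(-.12,0.0),.12,SY),(*st(-.12,0),.0373,SY)],-1,M)
"
```

```text
[[0,0,0,-0.0369,0.0001,-0.0002,-1],[0,0,0,0,-0.0083,-0.0276,-1],[0,0,0,0,-0.0083,-0.0276,-1],[0,0,0,0,-0.0083,-0.0276,-1],[0,0,0.938,0.0063,-0.0056,0,-1],[0,0,0.938,0.0057,-0.0062,0,-1],[0,0,0.938,0.005,-0.0067,0,-1],[0,0,0.938,0.0043,-0.0072,0,-1]]
[[0,0,0.938,0.0036,-0.0076,0,-1],[0,0,0.938,0.0029,-0.0079,0,-1],[0,0,0.938,0.0021,-0.0081,0,-1],[0,0,0.938,0.0013,-0.0083,0,-1],[0,0,0.938,0.0004,-0.0084,0,-1],[0,0,0.938,-0.0004,-0.0084,0,-1],[0,0,0.938,-0.0012,-0.0083,0,-1],[0,0,0.938,-0.002,-0.0082,0,-1]]
[[0,0,0.938,-0.0028,-0.0079,0,-1],[0,0,0.938,-0.0036,-0.0076,0,-1],[0,0,0.938,-0.0043,-0.0072,0,-1],[0,0,0.938,-0.005,-0.0068,0,-1],[0,0,0,0,0,0.0276,-1],[0,0,0,0,0,0.0276,-1],[0,0,0,0,0,0.0276,-1],[0,0,0,0,0,0,-1]]
```

Emit:
apply_moves:
  moves:
    - [0, 0, 0, -0.037, 0, 0, -1]
    - [0, 0, 0, 0, -0.0083, -0.0276, -1]
    - [0, 0, 0, 0, -0.0083, -0.0276, -1]
    - [0, 0, 0, 0, -0.0083, -0.0276, -1]
    - [0, 0, 0.938, 0.0063, -0.0056, 0, -1]
    - [0, 0, 0.938, 0.0057, -0.0062, 0, -1]
    - [0, 0, 0.938, 0.005, -0.0067, 0, -1]
    - [0, 0, 0.938, 0.0043, -0.0072, 0, -1]

```text
clock: 13.42
tcp_pos: [0.5018, 0.1422, 0.1203]
orientation: [-2.629, -1.718, -0.003]
contact_force: [0.2, -0.6, -0.3]
grip_width: 0.0
gripper_force: 0.0
```

Emit:
apply_moves:
  moves:
    - [0, 0, 0.938, 0.0036, -0.0076, 0, -1]
    - [0, 0, 0.938, 0.0029, -0.0079, 0, -1]
    - [0, 0, 0.938, 0.0021, -0.0081, 0, -1]
    - [0, 0, 0.938, 0.0013, -0.0083, 0, -1]
    - [0, 0, 0.938, 0.0004, -0.0084, 0, -1]
    - [0, 0, 0.938, -0.0004, -0.0084, 0, -1]
    - [0, 0, 0.938, -0.0012, -0.0083, 0, -1]
    - [0, 0, 0.938, -0.002, -0.0082, 0, -1]

```text
clock: 14.08
tcp_pos: [0.4574, 0.1931, 0.12]
orientation: [-3.085, -0.582, -0.001]
contact_force: [-0.5, -0.5, -0.2]
grip_width: -0.0
gripper_force: 0.0
```

Emit:
apply_moves:
  moves:
    - [0, 0, 0.938, -0.0028, -0.008, 0, -1]
    - [0, 0, 0.938, -0.0036, -0.0076, 0, -1]
    - [0, 0, 0.938, -0.0043, -0.0072, 0, -1]
    - [0, 0, 0.938, -0.005, -0.0068, 0, -1]
    - [0, 0, 0, 0, 0, 0.0276, -1]
    - [0, 0, 0, 0, 0, 0.0276, -1]
    - [0, 0, 0, 0, 0, 0.0276, -1]
    - [0, 0, 0, 0, 0, 0, -1]

```text
clock: 14.75
tcp_pos: [0.4326, 0.2164, 0.0334]
orientation: [3.14, -0.024, -0.01]
contact_force: [-0.5, -0.8, -0.5]
grip_width: 0.0
gripper_force: 0.0
```

```bash
python3 -c "
from h import *
M=T();np.save('T7.npy',M);print(M[:3,3]);w=grab_frame('wrist');t=grab_frame('top');cv2.imwrite('pics/w7.png',w);cv2.imwrite('pics/t7.png',t)
plan([(*st(-.1,0),.0373,SY)],-1)
c=np.zeros((600,800,3),np.uint8)
c[:450,:380]=cv2.resize(t[155:245,205:281],None,fx=5,fy=5,interpolation=cv2.INTER_CUBIC)
c[:450,385:800]=cv2.resize(w[150:300,200:476],(415,450),interpolation=cv2.INTER_CUBIC)
cv2.imwrite('pics/c7.png',c)
"
```

```text
[0.43258757 0.21636456 0.03336794]
[[-0.001,0.019,0.035,0.021,0.0021,-0.0003,-1],[0,0,0,0,0,0,-1],[0,0,0,0,0,0,-1],[0,0,0,0,0,0,-1],[0,0,0,0,0,0,-1],[0,0,0,0,0,0,-1],[0,0,0,0,0,0,-1],[0,0,0,0,0,0,-1]]
```

View pics/c7.png

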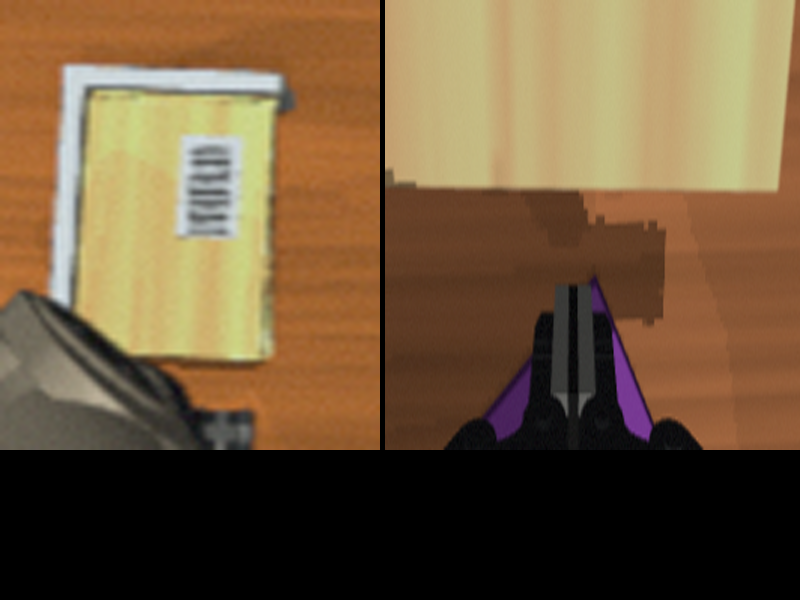

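The board stack now sits along the +y fence, with its near edge at about (260,360) in the crop. That was my 11th picture, one more than the 10 allowed, so I'll work from numbers only from here. Next is the x push again.

Emit:
apply_moves:
  moves:
    - [0, 0, 0, 0.01, 0.001, -0.002, -1]
    - [0, 0, 0, 0.01, 0.001, 0, -1]
    - [0, 0, 0, 0.005, 0, 0, -1]
    - [0, 0, 0, 0.004, 0, 0, -1]
    - [0, 0, 0, 0.003, 0, 0, -1]
    - [0, 0, 0, 0.003, 0, 0, -1]
    - [0, 0, 0, 0, 0, 0, -1]
    - [0, 0, 0, 0, 0, 0, -1]

```text
clock: 15.52
tcp_pos: [0.4667, 0.2141, 0.0394]
orientation: [3.139, -0.024, -0.011]
contact_force: [-14.6, -0.2, 10.5]
grip_width: -0.0005
gripper_force: 7.0
```

Emit:
apply_moves:
  moves:
    - [0, 0, 0, 0.001, 0, 0, -1]
    - [0, 0, 0, 0.001, 0, 0, -1]
    - [0, 0, 0, 0, 0, 0, -1]
    - [0, 0, 0, 0, 0, 0, -1]
    - [0, 0, 0, 0, 0, 0, -1]
    - [0, 0, 0, 0, 0, 0, -1]
    - [0, 0, 0, 0, 0, 0, -1]
    - [0, 0, 0, 0, 0, 0, -1]

```text
clock: 16.18
tcp_pos: [0.4667, 0.2141, 0.0392]
orientation: [3.138, -0.023, -0.015]
contact_force: [-19.4, 1.0, 13.9]
grip_width: -0.0001
gripper_force: 9.6
```

Emit:
apply_moves:
  moves:
    - [0, 0, 0, 0, 0, -0.001, -1]
    - [0, 0, 0, 0.001, 0, -0.001, -1]
    - [0, 0, 0, 0, 0, 0, -1]
    - [0, 0, 0, 0, 0, 0, -1]
    - [0, 0, 0, -0.02, 0, 0, -1]
    - [0, 0, 0, 0, 0, 0, -1]
    - [0, 0, 0, 0, 0, 0, -1]
    - [0, 0, 0, 0, 0, 0, -1]

```text
clock: 16.85
tcp_pos: [0.4552, 0.2144, 0.042]
orientation: [-3.141, 0.028, -0.003]
contact_force: [0.6, -0.1, 0.4]
grip_width: -0.0001
gripper_force: 0.0
```

```bash
cat >> h.py <<'E'
def profile(im,n,p0,p1,tool=None,N=121,w=5):
    "mean BGR along world segment p0->p1 (3-vectors), averaged over w parallel pixels"
    P=np.linspace(p0,p1,N); uv=proj(P,n,tool).astype(np.float32)
    v=cv2.remap(cv2.GaussianBlur(im,(3,3),0),uv[None,:,0],uv[None,:,1],cv2.INTER_LINEAR)[0].astype(int)
    return P,v
E
python3 -c "
from h import *
M=T();print(M[:3,3]);w=grab_frame('wrist');t=grab_frame('top');cv2.imwrite('pics/w8.png',w);cv2.imwrite('pics/t8.png',t)
for y in (-.04,.04):
  P,v=profile(w,'wrist',[*st(-.088,y),.07],[*st(-.066,y),.07],M,23)
  print(y,[(int(round(-88+i)),*q) for i,q in enumerate(v)])
P,v=profile(t,'top',[*st(.06,-.01),.07],[*st(.09,-.01),.07],None,31)
print([(60+i,*q) for i,q in enumerate(v)])
"
```

```text
[0.45524218 0.21443594 0.04197136]
-0.04 [(-88, np.int64(53), np.int64(88), np.int64(140)), (-87, np.int64(53), np.int64(87), np.int64(138)), (-86, np.int64(52), np.int64(85), np.int64(135)), (-85, np.int64(51), np.int64(84), np.int64(134)), (-84, np.int64(52), np.int64(85), np.int64(135)), (-83, np.int64(51), np.int64(83), np.int64(132)), (-82, np.int64(51), np.int64(83), np.int64(132)), (-81, np.int64(53), np.int64(87), np.int64(138)), (-80, np.int64(52), np.int64(87), np.int64(137)), (-79, np.int64(52), np.int64(86), np.int64(136)), (-78, np.int64(52), np.int64(86), np.int64(138)), (-77, np.int64(53), np.int64(88), np.int64(140)), (-76, np.int64(55), np.int64(89), np.int64(142)), (-75, np.int64(64), np.int64(101), np.int64(148)), (-74, np.int64(114), np.int64(166), np.int64(180)), (-73, np.int64(134), np.int64(191), np.int64(191)), (-72, np.int64(134), np.int64(191), np.int64(191)), (-71, np.int64(134), np.int64(192), np.int64(191)), (-70, np.int64(134), np.int64(192), np.int64(191)), (-69, np.int64(133), np.int64(191), np.int64(191)), (-68, np.int64(133), np.int64(191), np.int64(
[... 2145 characters left out ...]
(146), np.int64(166), np.int64(162)), (78, np.int64(163), np.int64(175), np.int64(170)), (79, np.int64(179), np.int64(184), np.int64(177)), (80, np.int64(194), np.int64(192), np.int64(185)), (81, np.int64(203), np.int64(201), np.int64(193)), (82, np.int64(212), np.int64(209), np.int64(200)), (83, np.int64(218), np.int64(214), np.int64(205)), (84, np.int64(217), np.int64(214), np.int64(204)), (85, np.int64(216), np.int64(213), np.int64(203)), (86, np.int64(212), np.int64(210), np.int64(201)), (87, np.int64(200), np.int64(199), np.int64(195)), (88, np.int64(187), np.int64(188), np.int64(188)), (89, np.int64(169), np.int64(174), np.int64(180)), (90, np.int64(145), np.int64(155), np.int64(171))]
```

The top board's near edge now lies at −74.5 mm, square and home in x. I'll tap again to check the lower boards.

Emit:
apply_moves:
  moves:
    - [0, 0, 0, 0, 0, 0.004, -1]
    - [0, 0, 0, 0.005, 0, 0, -1]
    - [0, 0, 0, 0.004, 0, 0, -1]
    - [0, 0, 0, 0.003, 0, 0, -1]
    - [0, 0, 0, 0, 0, 0, -1]
    - [0, 0, 0, 0, 0, 0, -1]
    - [0, 0, 0, 0, 0, 0, -1]
    - [0, 0, 0, 0, 0, 0, -1]

```text
clock: 17.62
tcp_pos: [0.4657, 0.2141, 0.0373]
orientation: [3.141, -0.026, -0.0]
contact_force: [-1.5, 0.4, 0.3]
grip_width: 0.0002
gripper_force: 0.0
```

Emit:
apply_moves:
  moves:
    - [0, 0, 0, 0.002, 0, 0, -1]
    - [0, 0, 0, 0, 0, 0, -1]
    - [0, 0, 0, 0, 0, 0, -1]
    - [0, 0, 0, 0, 0, 0, -1]
    - [0, 0, 0, 0.002, 0, 0, -1]
    - [0, 0, 0, 0, 0, 0, -1]
    - [0, 0, 0, 0, 0, 0, -1]
    - [0, 0, 0, 0, 0, 0, -1]

```text
clock: 18.28
tcp_pos: [0.4692, 0.214, 0.0371]
orientation: [3.141, -0.026, -0.002]
contact_force: [-3.2, 0.6, 1.4]
grip_width: 0.0
gripper_force: 1.8
```

Emit:
apply_moves:
  moves:
    - [0, 0, 0, 0.001, 0, 0, -1]
    - [0, 0, 0, 0.001, 0, 0, -1]
    - [0, 0, 0, 0, 0, 0, -1]
    - [0, 0, 0, 0, 0, 0, -1]
    - [0, 0, 0, 0, 0, 0, -1]
    - [0, 0, 0, 0.001, 0, 0, -1]
    - [0, 0, 0, 0, 0, 0, -1]
    - [0, 0, 0, 0, 0, 0, -1]

```text
clock: 18.95
tcp_pos: [0.4693, 0.214, 0.0369]
orientation: [3.139, -0.024, -0.009]
contact_force: [-11.5, -0.6, 8.5]
grip_width: 0.0002
gripper_force: 6.0
```

Emit:
apply_moves:
  moves:
    - [0, 0, 0, 0.001, 0, 0, -1]
    - [0, 0, 0, 0, 0, 0, -1]
    - [0, 0, 0, 0, 0, 0, -1]
    - [0, 0, 0, 0, 0, 0, -1]
    - [0, 0, 0, 0, 0, 0, -1]
    - [0, 0, 0, 0, 0, 0, -1]
    - [0, 0, 0, 0, 0, 0, -1]
    - [0, 0, 0, 0, 0, 0, -1]

```text
clock: 19.62
tcp_pos: [0.4694, 0.2139, 0.0368]
orientation: [3.139, -0.023, -0.011]
contact_force: [-14.3, 1.0, 9.9]
grip_width: -0.0004
gripper_force: 7.3
```

x is now home: a hard stop at 0.4694, as predicted. Now I repeat the y tap.

```bash
python3 -c "
from h import *
M=T();M[:3,3]=.4752,.2139,.0373;M[:3,:3]=(R.from_euler('z',SY,degrees=True)*R.from_rotvec([np.pi,0,0])).as_matrix()
plan([(*st(-.11,0),.0373,SY),(*st(-.12,-.04),.12,SY),(*st(0,-.10),.12,SY+90),(*st(0,-.10),.0375,SY+90),(*st(0,-.072),.0375,SY+90)],-1,M)
"
```

```text
[[0,0,0,-0.0292,-0.0007,0,-1],[0,0,0,-0.0033,0.0133,-0.0276,-1],[0,0,0,-0.0033,0.0133,-0.0276,-1],[0,0,0,-0.0033,0.0133,-0.0276,-1],[0,0,-0.938,0.0075,0.0038,0,-1],[0,0,-0.938,0.0071,0.0045,0,-1],[0,0,-0.938,0.0066,0.0051,0,-1],[0,0,-0.938,0.0061,0.0058,0,-1]]
[[0,0,-0.938,0.0055,0.0063,0,-1],[0,0,-0.938,0.0048,0.0068,0,-1],[0,0,-0.938,0.0042,0.0073,0,-1],[0,0,-0.938,0.0034,0.0077,0,-1],[0,0,-0.938,0.0027,0.008,0,-1],[0,0,-0.938,0.0019,0.0082,0,-1],[0,0,-0.938,0.001,0.0083,0,-1],[0,0,-0.938,0.0002,0.0084,0,-1]]
[[0,0,-0.938,-0.0006,0.0084,0,-1],[0,0,-0.938,-0.0014,0.0083,0,-1],[0,0,-0.938,-0.0022,0.0081,0,-1],[0,0,-0.938,-0.003,0.0078,0,-1],[0,0,0,0,0,0.0275,-1],[0,0,0,0,0,0.0275,-1],[0,0,0,0,0,0.0275,-1],[0,0,0,0.028,0,0,-1]]
```

Emit:
apply_moves:
  moves:
    - [0, 0, 0, -0.029, -0.0007, 0, -1]
    - [0, 0, 0, -0.0033, 0.0133, -0.0276, -1]
    - [0, 0, 0, -0.0033, 0.0133, -0.0276, -1]
    - [0, 0, 0, -0.0033, 0.0133, -0.0276, -1]
    - [0, 0, -0.938, 0.0075, 0.0038, 0, -1]
    - [0, 0, -0.938, 0.007, 0.0045, 0, -1]
    - [0, 0, -0.938, 0.0066, 0.005, 0, -1]
    - [0, 0, -0.938, 0.006, 0.0058, 0, -1]

```text
clock: 20.28
tcp_pos: [0.4653, 0.1595, 0.1207]
orientation: [3.085, 0.594, 0.004]
contact_force: [0.1, -0.2, -0.8]
grip_width: -0.0001
gripper_force: 0.0
```

Emit:
apply_moves:
  moves:
    - [0, 0, -0.938, 0.0055, 0.0063, 0, -1]
    - [0, 0, -0.938, 0.0048, 0.0068, 0, -1]
    - [0, 0, -0.938, 0.0042, 0.0073, 0, -1]
    - [0, 0, -0.938, 0.0034, 0.0077, 0, -1]
    - [0, 0, -0.938, 0.0027, 0.008, 0, -1]
    - [0, 0, -0.938, 0.0019, 0.0082, 0, -1]
    - [0, 0, -0.938, 0.001, 0.0083, 0, -1]
    - [0, 0, -0.938, 0, 0.0084, 0, -1]

```text
clock: 20.95
tcp_pos: [0.5246, 0.1282, 0.1203]
orientation: [2.622, 1.729, 0.002]
contact_force: [-0.4, 0.5, 0.4]
grip_width: 0.0005
gripper_force: 0.0
```

Emit:
apply_moves:
  moves:
    - [0, 0, -0.938, -0.0006, 0.0084, 0, -1]
    - [0, 0, -0.938, -0.0014, 0.0083, 0, -1]
    - [0, 0, -0.938, -0.0022, 0.008, 0, -1]
    - [0, 0, -0.938, -0.003, 0.0078, 0, -1]
    - [0, 0, 0, 0, 0, 0.0275, -1]
    - [0, 0, 0, 0, 0, 0.0275, -1]
    - [0, 0, 0, 0, 0, 0.0275, -1]
    - [0, 0, 0, 0, 0, 0, -1]

```text
clock: 21.62
tcp_pos: [0.5505, 0.1115, 0.0332]
orientation: [-2.238, -2.2, 0.009]
contact_force: [-0.5, 0.1, -0.5]
grip_width: 0.0
gripper_force: 0.0
```

Emit:
apply_moves:
  moves:
    - [0, 0, 0, 0.01, 0, 0, -1]
    - [0, 0, 0, 0.01, 0, 0, -1]
    - [0, 0, 0, 0.005, 0, 0, -1]
    - [0, 0, 0, 0.003, 0, 0, -1]
    - [0, 0, 0, 0, 0, 0, -1]
    - [0, 0, 0, 0, 0, 0, -1]
    - [0, 0, 0, 0, 0, 0, -1]
    - [0, 0, 0, 0, 0, 0, -1]

```text
clock: 22.28
tcp_pos: [0.5536, 0.1407, 0.0378]
orientation: [2.24, 2.202, -0.0]
contact_force: [0.2, 0.0, -0.6]
grip_width: -0.0002
gripper_force: 0.0
```

Target y is about 0.147.

Emit:
apply_moves:
  moves:
    - [0, 0, 0, 0.003, 0, 0, -1]
    - [0, 0, 0, 0.002, 0, 0, -1]
    - [0, 0, 0, 0.001, 0, 0, -1]
    - [0, 0, 0, 0.001, 0, 0, -1]
    - [0, 0, 0, 0, 0, 0, -1]
    - [0, 0, 0, 0, 0, 0, -1]
    - [0, 0, 0, 0, 0, 0, -1]
    - [0, 0, 0, 0, 0, 0, -1]

```text
clock: 22.95
tcp_pos: [0.5536, 0.1471, 0.0375]
orientation: [2.239, 2.202, -0.002]
contact_force: [-1.1, -4.7, 3.0]
grip_width: 0.0
gripper_force: 2.6
```

Emit:
apply_moves:
  moves:
    - [0, 0, 0, 0.001, 0, 0, -1]
    - [0, 0, 0, 0.001, 0, 0, -1]
    - [0, 0, 0, 0, 0, 0, -1]
    - [0, 0, 0, 0, 0, 0, -1]
    - [0, 0, 0, 0, 0, 0, -1]
    - [0, 0, 0, 0, 0, 0, -1]
    - [0, 0, 0, 0, 0, 0, -1]
    - [0, 0, 0, 0, 0, 0, -1]

```text
clock: 23.62
tcp_pos: [0.5535, 0.1472, 0.0375]
orientation: [2.24, 2.2, -0.006]
contact_force: [-1.1, -8.0, 4.9]
grip_width: -0.0
gripper_force: 4.6
```

Both directions stop at home. I'll retreat, then look at the reader and the stack from above.

```bash
python3 -c "
from h import *
M=T();M[:3,3]=.5535,.1497,.0378;M[:3,:3]=(R.from_euler('z',SY+90,degrees=True)*R.from_rotvec([np.pi,0,0])).as_matrix()
plan([(*st(0,-.10),.0378,SY+90),(*st(0,-.12),.20,SY+60),(.46,-.165,.25,-18)],1,M)
"
```

```text
[[0,0,0,-0.0367,0.0013,0,1],[0,0,0.833,-0.0033,0,-0.027,1],[0,0,0.833,-0.0033,0.0003,-0.027,1],[0,0,0.833,-0.0033,0.0006,-0.027,1],[0,0,0.833,-0.0032,0.0009,-0.027,1],[0,0,0.833,-0.0031,0.0011,-0.027,1],[0,0,0.833,-0.003,0.0014,-0.027,1],[0,0,0.915,-0.0192,0.0038,-0.0036,1]]
[[0,0,0.915,-0.0188,0.0056,-0.0036,1],[0,0,0.915,-0.0182,0.0074,-0.0036,1],[0,0,0.915,-0.0174,0.0091,-0.0036,1],[0,0,0.915,-0.0164,0.0107,-0.0036,1],[0,0,0.915,-0.0153,0.0122,-0.0036,1],[0,0,0.915,-0.0141,0.0136,-0.0036,1],[0,0,0.915,-0.0127,0.0149,-0.0036,1],[0,0,0.915,-0.0112,0.0161,-0.0036,1]]
[[0,0,0.915,-0.0096,0.0171,-0.0036,1],[0,0,0.915,-0.008,0.0179,-0.0036,1],[0,0,0.915,-0.0062,0.0186,-0.0036,1],[0,0,0.915,-0.0044,0.0191,-0.0036,1],[0,0,0.915,-0.0025,0.0194,-0.0036,1],[0,0,0,0,0,0,1],[0,0,0,0,0,0,1],[0,0,0,0,0,0,1]]
```

Emit:
apply_moves:
  moves:
    - [0, 0, 0, -0.0367, 0.001, 0, -1]
    - [0, 0, 0.833, -0.0033, 0, -0.027, -1]
    - [0, 0, 0.833, -0.0033, 0.0003, -0.027, 1]
    - [0, 0, 0.833, -0.0033, 0.0006, -0.027, 1]
    - [0, 0, 0.833, -0.0032, 0.001, -0.027, 1]
    - [0, 0, 0.833, -0.003, 0.001, -0.027, 1]
    - [0, 0, 0.833, -0.003, 0.0014, -0.027, 1]
    - [0, 0, 0.915, -0.019, 0.004, -0.0036, 1]

```text
clock: 24.28
tcp_pos: [0.5507, 0.0807, 0.2086]
orientation: [-2.803, -1.417, -0.017]
contact_force: [1.4, 0.5, 0.0]
grip_width: 0.0722
gripper_force: 0.0
```

```bash
python3 -c "
from h import *
M=T();np.save('T9.npy',M);cv2.imwrite('pics/w9.png',grab_frame('wrist'));print(M[:3,3])"
```

```text
[0.55073402 0.0806677  0.20856389]
```

Emit:
apply_moves:
  moves:
    - [0, 0, 0.915, -0.019, 0.0056, -0.0036, 1]
    - [0, 0, 0.915, -0.018, 0.0074, -0.0036, 1]
    - [0, 0, 0.915, -0.0175, 0.009, -0.0036, 1]
    - [0, 0, 0.915, -0.0165, 0.0107, -0.0036, 1]
    - [0, 0, 0.915, -0.0153, 0.0122, -0.0036, 1]
    - [0, 0, 0.915, -0.014, 0.0136, -0.0036, 1]
    - [0, 0, 0.915, -0.0127, 0.015, -0.0036, 1]
    - [0, 0, 0.915, -0.0112, 0.016, -0.0036, 1]

```text
clock: 25.0
tcp_pos: [0.4939, -0.0722, 0.2314]
orientation: [-3.13, -0.262, 0.0]
contact_force: [-0.0, -0.4, -0.4]
grip_width: 0.0856
gripper_force: 0.0
```

Emit:
apply_moves:
  moves:
    - [0, 0, 0.915, -0.0096, 0.017, -0.0036, 1]
    - [0, 0, 0.915, -0.008, 0.018, -0.0036, 1]
    - [0, 0, 0.915, -0.0062, 0.0186, -0.0036, 1]
    - [0, 0, 0.915, -0.0044, 0.019, -0.0036, 1]
    - [0, 0, 0.915, -0.0025, 0.0194, -0.0036, 1]
    - [0, 0, 0, 0, 0, 0, 1]
    - [0, 0, 0, 0, 0, 0, 1]
    - [0, 0, 0, 0, 0, 0, 1]

```text
clock: 25.67
tcp_pos: [0.4615, -0.1631, 0.2494]
orientation: [-3.104, 0.48, 0.0]
contact_force: [0.4, 0.6, 0.3]
grip_width: 0.0857
gripper_force: 0.0
```

```bash
cat > fit.py <<'E'
from h import *
from scipy.optimize import minimize
BOX=[(.070,.058,0,.026),(.052,.044,.026,.037),(.046,.036,.037,.120)]
def render(p,n,tool):
    x,y,a=p; z0=.010; m=np.zeros((400,640),np.uint8); c,s=np.cos(a),np.sin(a)
    for bx,by,l,h in BOX:
        P=[(x+c*u*bx/2-s*v*by/2,y+s*u*bx/2+c*v*by/2,z0+z) for u in(-1,1) for v in(-1,1) for z in(l,h)]
        cv2.fillConvexPoly(m,cv2.convexHull(np.round(proj(P,n,tool)*16).astype(np.int32)),1,cv2.LINE_8,4)
    return m
def iou(p,views):
    t=0
    for n,tool,mk in views:
        m=render(p,n,tool)>0; t+=(m&mk).sum()/(m|mk).sum()
    return -t/len(views)
E
python3 - <<'E'
from fit import *
M=T();np.save('T10.npy',M);w=grab_frame('wrist');cv2.imwrite('pics/w10.png',w);print(M[:3,3])
views=[];K=[]
for n,tool in (('wrist',M),('top',None),('scene',None)):
    if n!='wrist': cv2.imwrite(f'pics/{n}10.png',grab_frame(n))
    for q in silhouettes('reader',n)[:3]:
        e=q['extent']; pr=proj([(.512,-.174,.06)],n,tool)[0]; print(n,q['p'],np.round(e),pr.round(),q['mask'].sum())
        if np.hypot(e[0]-pr[0],e[1]-pr[1])<40: views.append((n,tool,q['mask'])); break
for V in [views]+[[v] for v in views]:
    best=min((minimize(iou,[.512,-.174,np.radians(a)],args=(V,),method='Nelder-Mead',options=dict(initial_simplex=[[.512,-.174,np.radians(a)],[.524,-.174,np.radians(a)],[.512,-.160,np.radians(a)],[.512,-.174,np.radians(a+12)]],xatol=1e-4,fatol=1e-5)) for a in (-35,-18,0)),key=lambda r:r.fun)
    print([v[0] for v in V],best.x[:2].round(4),np.degrees(best.x[2]).round(2),best.fun)
# stack check
M9=np.load('T9.npy');w9=cv2.imread('pics/w9.png');np.set_printoptions(linewidth=200)
for x in (-.05,.05):
    P,v=profile(w9,'wrist',[*st(x,-.07),.07],[*st(x,-.045),.07],M9,26); print(x,[(i-70,v[i,1]) for i in range(8,22)],proj(P[[0,-1]],'wrist',M9).round(1).tolist())
for x in (-.05,.05):
    P,v=profile(w,'wrist',[*st(x,-.07),.07],[*st(x,-.045),.07],M,26); print('w10',x,[(i-70,v[i,1]) for i in range(8,22)],proj(P[[0,-1]],'wrist',M).round(1).tolist())
E
```

```text
[ 0.4615171  -0.16309283  0.24944904]
wrist 0.76 [439.  53.  95.  78.] [321. 134.] 4690
wrist 0.67 [ 45. 196.  84. 134.] [321. 134.] 6890
wrist 0.66 [322. 137.  56.  66.] [321. 134.] 2773
top 0.77 [418. 199.  31.   8.] [371. 216.] 323
top 0.6 [373. 213.  18.  13.] [371. 216.] 206
scene 0.91 [304. 167.  26.  37.] [300. 167.] 548
['wrist', 'top', 'scene'] [ 0.5056 -0.1748] -33.51 -0.7125582685913133Traceback (most recent call last):
  File "<stdin>", line 10, in <module>
  File "<stdin>", line 10, in <genexpr>
    res = _minimize_neldermead(fun, x0, args, callback, bounds=bounds,
                               **options)
    fxcc = func(xcc)
    fx = function(np.copy(x), *(wrapper_args + args))
  File "fit.py", line 13, in iou
    m=render(p,n,tool)>0; t+=(m&mk).sum()/(m|mk).sum()
      ~~~~~~^^^^^^^^^^
  File "fit.py", line 8, in render
    cv2.fillConvexPoly(m,cv2.convexHull(np.round(proj(P,n,tool)*16).astype(np.int32)),1,cv2.LINE_8,4)
                                                 ~~~~^^^^^^^^^^
  File "h.py", line 15, in proj
    K,d,W=cam(n,tool); I=np.linalg.inv(W); rv=cv2.Rodrigues(I[:3,:3])[0]
          ~~~^^^^^^^^
  File "h.py", line 7, in cam
    c=calibration(n); K=np.array([[c["fx"],0,c["cx"]],[0,c["fy"],c["cy"]],[0,0,1]]); d=np.array([c["k1"],0,0,0.])
ValueError: time passes only in moves, steps and waits
```

```bash
sed -i 's/^def cam(n/import functools\ncalibration=functools.lru_cache(None)(calibration)\ndef cam(n/' h.py; python3 - <<'E'
from fit import *
M=np.load('T10.npy');w=cv2.imread('pics/w10.png')
views=[]
for n,tool in (('wrist',M),('scene',None)):
    for q in silhouettes('reader',n)[:4]:
        e=q['extent']; pr=proj([(.512,-.174,.06)],n,tool)[0]
        if np.hypot(e[0]-pr[0],e[1]-pr[1])<25: views.append((n,tool,q['mask'])); np.save(f'm_{n}.npy',q['mask']); break
for V in [views]+[[v] for v in views]:
    best=sorted((minimize(iou,[.512,-.174,np.radians(a)],args=(V,),method='Nelder-Mead',options=dict(initial_simplex=[[.512,-.174,np.radians(a)],[.524,-.174,np.radians(a)],[.512,-.160,np.radians(a)],[.512,-.174,np.radians(a+12)]],xatol=1e-4,fatol=1e-5)) for a in (-40,-30,-18,-5)),key=lambda r:r.fun)
    print([v[0] for v in V],[(b.x[:2].round(4),np.degrees(b.x[2]).round(2),round(b.fun,3)) for b in best])
mk=views[0][2]
g=cv2.cvtColor(w,cv2.COLOR_BGR2GRAY)
# ascii of grey levels around the reader
for r_ in range(98,180,2): print(r_,' '.join(f'{v:3d}' for v in g[r_,284:362:2]))
E
```

```text
['wrist', 'scene'] [(array([ 0.5047, -0.1746]), np.float64(-35.52), np.float64(-0.879)), (array([ 0.5049, -0.1751]), np.float64(-34.85), np.float64(-0.878)), (array([ 0.5048, -0.1744]), np.float64(-35.51), np.float64(-0.877)), (array([ 0.5056, -0.1756]), np.float64(-32.13), np.float64(-0.876))]
['wrist'] [(array([ 0.5062, -0.176 ]), np.float64(-30.78), np.float64(-0.899)), (array([ 0.5057, -0.1755]), np.float64(-32.42), np.float64(-0.899)), (array([ 0.507 , -0.1752]), np.float64(-32.25), np.float64(-0.898)), (array([ 0.5071, -0.175 ]), np.float64(-32.37), np.float64(-0.897))]
['scene'] [(array([ 0.5063, -0.1689]), np.float64(-40.6), np.float64(-0.869)), (array([ 0.5082, -0.17  ]), np.float64(-35.43), np.float64(-0.86)), (array([ 0.5067, -0.1704]), np.float64(-30.9), np.float64(-0.856)), (array([ 0.507 , -0.1708]), np.float64(-30.4), np.float64(-0.851))]
98  33  40  40  39 139 160 162 162 162 163 162 162 162 162 162 162 163 163 162 163 163 163 164 162 163 163 162 173 177 175 175 174 176 174  52  40  38  38  72
100  30  36  34  37 136 161 162 161 162 162 162 162 163 161 162 163 162 162
[... 5624 characters left out ...]
  31  26  64  65  64  65  64  66  47  46  48  49 105 146 146
172  75  85  82  82  81  82  83  83  83  86 139 142 144 147 145 149 151 152 153 117 109  49  27  38  63 109 144 143 145 146 146 145 145 145 147 147 147 146 145
174  77  82  82  82  83  83  85  87  90  92  91 123 149 152 153 154 152 151 149 149 152 150 148 144 142 142 145 146 146 146 146 146 146 145 145 146 145 146 148
176  74  82  85  86  88  90  90  92  94  93  94  96 128 152 151 149 151 152 149 145 141 142 144 144 144 144 144 144 145 144 147 145 146 145 146 148 149 148 148
178  77  90  90  92  92  91  93  94  97  94  96  94  95 128 104  96 104  94 122 115 139 143 120  97 122 141 148 145 145 146 145 146 148 151 148 146 144 144 143
```

```bash
python3 - <<'E'
from fit import *
np.set_printoptions(precision=4,suppress=True)
def patch(im,M,box,z=.130):
    x0,x1,y0,y1=box; g=cv2.cvtColor(im,cv2.COLOR_BGR2GRAY)[y0:y1,x0:x1]
    m=(g>95).astype(np.uint8); n,l,s,c=cv2.connectedComponentsWithStats(m)
    cx=l[(y1-y0)//2,(x1-x0)//2]; ys,xs=np.where(l==cx)
    Q=px2z(np.c_[xs+x0,ys+y0],z,'wrist',M)[:,:2]; (c,sz,a)=cv2.minAreaRect((Q*1000).astype(np.float32)); return np.array(c)/1000,sz,a,len(xs)
print('w10',patch(cv2.imread('pics/w10.png'),np.load('T10.npy'),(308,337,134,164)))
w=cv2.imread('pics/w_pad.png');M=np.load('T_pad.npy');p=proj([(.5056,-.1756,.13)],'wrist',M)[0];print(p)
x,y=int(p[0]),int(p[1]);print('w_pad',patch(w,M,(x-13,x+14,y-14,y+15)))
# height by two views: triangulate patch centre
def cen(im,box):
    x0,x1,y0,y1=box; g=cv2.cvtColor(im,cv2.COLOR_BGR2GRAY)[y0:y1,x0:x1]; m=(g>95).astype(np.uint8)
    n,l,s,c=cv2.connectedComponentsWithStats(m); return c[l[(y1-y0)//2,(x1-x0)//2]]+[x0,y0]
p=px2z([(300-6,98)],.01,'wrist',M)
E
```

```text
w10 (array([ 0.5052, -0.1753]), (15.9329252243042, 22.433971405029297), 57.507568359375, 424)
[329.3261 157.0919]
w_pad (array([ 0.5051, -0.1756]), (16.21066665649414, 22.163118362426758), 57.698211669921875, 409)
```

The reader stands at (0.5053, −0.1755) with yaw −32.4°, and two wrist views agree. Now the grasp.

```bash
python3 -c "
from h import *
plan([(.5053,-.1755,.22,-32.4),(.5053,-.1755,.16,-32.4),(.5053,-.1755,.086,-32.4)],1,vmax=.03)
"
```

```text
[[0,0,0.816,0.0151,-0.0008,0.01,1],[0,0,0.816,0.015,-0.0021,0.01,1],[0,0,0.816,0.0148,-0.0034,0.01,1],[0,0,0,0,0,0.03,1],[0,0,0,0,0,0.03,1],[0,0,0,0,0,0.0247,1],[0,0,0,0,0,0.0247,1],[0,0,0,0,0,0.0247,1]]
```

Emit:
apply_moves:
  moves:
    - [0, 0, 0.816, 0.015, -0.0008, 0.01, 1]
    - [0, 0, 0.816, 0.015, -0.002, 0.01, 1]
    - [0, 0, 0.816, 0.015, -0.0034, 0.01, 1]
    - [0, 0, 0, 0, 0, 0, 1]
    - [0, 0, 0, 0, 0, 0, 1]
    - [0, 0, 0, 0, 0, 0.02, 1]
    - [0, 0, 0, 0, 0, 0.02, 1]
    - [0, 0, 0, 0, 0, 0.02, 1]

```text
clock: 26.73
tcp_pos: [0.505, -0.176, 0.1604]
orientation: [3.017, -0.874, 0.003]
contact_force: [0.3, -1.0, 0.4]
grip_width: 0.0854
gripper_force: 0.0
```

```bash
python3 -c "
from h import *
M=T();print(M[:3,3],R.from_matrix(M[:3,:3]).as_euler('ZYX',degrees=True))
plan([(.5053,-.1755,.086,-32.4)],1,vmax=.02)
"
```

```text
[ 0.50501586 -0.17595396  0.16039951] [-3.23208569e+01 -9.09628560e-02 -1.79984294e+02]
[[-0.001,-0.004,0.003,0,-0.0001,0.0186,1],[-0.001,-0.004,0.003,0,-0.0001,0.0186,1],[-0.001,-0.004,0.003,0,-0.0001,0.0186,1],[-0.001,-0.004,0.003,0,-0.0001,0.0186,1],[0,0,0,0,0,0,1],[0,0,0,0,0,0,1],[0,0,0,0,0,0,1],[0,0,0,0,0,0,1]]
```

Emit:
apply_moves:
  moves:
    - [0, 0, 0, 0, 0, 0.0186, 1]
    - [0, 0, 0, 0, 0, 0.0186, 1]
    - [0, 0, 0, 0, 0, 0.0186, 1]
    - [0, 0, 0, 0, 0, 0.0186, 1]
    - [0, 0, 0, 0, 0, 0, 1]
    - [0, 0, 0, 0, 0, 0, 1]
    - [0, 0, 0, 0, 0, 0, 1]
    - [0, 0, 0, 0, 0, 0, 1]

```text
clock: 27.4
tcp_pos: [0.5061, -0.1763, 0.0872]
orientation: [3.017, -0.877, 0.004]
contact_force: [0.2, 0.5, 0.3]
grip_width: 0.0853
gripper_force: 0.0
```

Emit:
apply_moves:
  moves:
    - [0, 0, 0, 0, 0, 0, -1]
    - [0, 0, 0, 0, 0, 0, -1]
    - [0, 0, 0, 0, 0, 0, -1]
    - [0, 0, 0, 0, 0, 0, -1]
    - [0, 0, 0, 0, 0, 0, -1]
    - [0, 0, 0, 0, 0, 0, -1]
    - [0, 0, 0, 0, 0, 0, -1]
    - [0, 0, 0, 0, 0, 0, -1]
  grip_force: 40

```text
clock: 28.07
tcp_pos: [0.5056, -0.176, 0.086]
orientation: [-3.016, 0.878, -0.001]
contact_force: [-0.5, 1.0, 5.1]
grip_width: 0.0356
gripper_force: 40.9
```

```bash
python3 -c "
from h import *
o=telemetry.get_obs();print(o['tcp_pos'],o['grip_width'],o['gripper_force'],o['contact_force'])
M=T();M[:3,:3]=(R.from_euler('z',-32.4,degrees=True)*R.from_rotvec([np.pi,0,0])).as_matrix()
z=M[2,3];a=st(.025,-.02);print(a)
plan([(*M[:2,3],z+.16,-32.4),(*a,z+.16,-32.4),(*a,z+.12,-32.4)],-1,M,vmax=.03)"
```

```text
[ 0.50557187 -0.17596711  0.0859578 ] 0.03558174765778808 40.86988985538483 [-0.52866389  0.95882249  5.10687747]
(np.float64(0.5806114439550474), np.float64(0.19252374969757485))
[[0,0,0,0,0,-0.0267,-1],[0,0,0,0,0,-0.0267,-1],[0,0,0,0,0,-0.0267,-1],[0,0,0,0,0,-0.0267,-1],[0,0,0,0,0,-0.0267,-1],[0,0,0,0,0,-0.0267,-1],[0,0,0,-0.0103,-0.027,0,-1],[0,0,0,-0.0103,-0.027,0,-1]]
[[0,0,0,-0.0103,-0.027,0,-1],[0,0,0,-0.0103,-0.027,0,-1],[0,0,0,-0.0103,-0.027,0,-1],[0,0,0,-0.0103,-0.027,0,-1],[0,0,0,-0.0103,-0.027,0,-1],[0,0,0,-0.0103,-0.027,0,-1],[0,0,0,-0.0103,-0.027,0,-1],[0,0,0,-0.0103,-0.027,0,-1]]
[[0,0,0,-0.0103,-0.027,0,-1],[0,0,0,-0.0103,-0.027,0,-1],[0,0,0,-0.0103,-0.027,0,-1],[0,0,0,0,0,0.02,-1],[0,0,0,0,0,0.02,-1],[0,0,0,0,0,0,-1],[0,0,0,0,0,0,-1],[0,0,0,0,0,0,-1]]
```

Gripped at 35.6 mm. Lift and carry it over the label.

Emit:
apply_moves:
  moves:
    - [0, 0, 0, 0, 0, -0.0267, -1]
    - [0, 0, 0, 0, 0, -0.0267, -1]
    - [0, 0, 0, 0, 0, -0.0267, -1]
    - [0, 0, 0, 0, 0, -0.0267, -1]
    - [0, 0, 0, 0, 0, -0.0267, -1]
    - [0, 0, 0, 0, 0, -0.0267, -1]
    - [0, 0, 0, -0.0103, -0.027, 0, -1]
    - [0, 0, 0, -0.0103, -0.027, 0, -1]

```text
clock: 28.73
tcp_pos: [0.5172, -0.1209, 0.2471]
orientation: [3.014, -0.885, 0.004]
contact_force: [0.8, 0.7, -3.0]
grip_width: 0.0354
gripper_force: 40.9
```

Emit:
apply_moves:
  moves:
    - [0, 0, 0, -0.0103, -0.027, 0, -1]
    - [0, 0, 0, -0.0103, -0.027, 0, -1]
    - [0, 0, 0, -0.0103, -0.027, 0, -1]
    - [0, 0, 0, -0.0103, -0.027, 0, -1]
    - [0, 0, 0, -0.0103, -0.027, 0, -1]
    - [0, 0, 0, -0.0103, -0.027, 0, -1]
    - [0, 0, 0, -0.0103, -0.027, 0, -1]
    - [0, 0, 0, -0.0103, -0.027, 0, -1]

```text
clock: 29.4
tcp_pos: [0.5627, 0.1081, 0.2449]
orientation: [3.015, -0.878, -0.002]
contact_force: [-0.4, 0.4, -2.2]
grip_width: 0.0359
gripper_force: 40.9
```

Emit:
apply_moves:
  moves:
    - [0, 0, 0, -0.0103, -0.027, 0, -1]
    - [0, 0, 0, -0.0103, -0.027, 0, -1]
    - [0, 0, 0, -0.0103, -0.027, 0, -1]
    - [0, 0, 0, 0, 0, 0, -1]
    - [0, 0, 0, 0, 0, 0, -1]
    - [0, 0, 0, 0, 0, 0, -1]
    - [0, 0, 0, 0, 0, 0, -1]
    - [0, 0, 0, 0, 0, 0, -1]

```text
clock: 30.07
tcp_pos: [0.5807, 0.1902, 0.2455]
orientation: [3.014, -0.881, -0.0]
contact_force: [0.6, -0.3, -2.1]
grip_width: 0.0356
gripper_force: 41.1
```

```bash
python3 -c "
from h import *
o=telemetry.get_obs();M=T();print(M[:3,3],R.from_matrix(M[:3,:3]).as_euler('ZYX',degrees=True),o['joints'],o['grip_width'],st(.025,-.02))
t=grab_frame('top');cv2.imwrite('pics/t11.png',t)
w=grab_frame('wrist');cv2.imwrite('pics/w11.png',w)
print([ (q['p'],np.round(q['extent']),px2z([q['extent'][:2]],.07,'wrist',M).round(4)) for q in silhouettes('board5','wrist')[:2]])
"
```

```text
[0.58067286 0.1902313  0.24550177] [-3.25818120e+01 -1.30782109e-02  1.79935687e+02] [-0.09129262  0.39451938 -0.43063566  1.67544021  0.1807735   1.11189774
 -2.71278253] 0.03564460792792796 (np.float64(0.5806114439550474), np.float64(0.19252374969757485))
[(0.8, array([317., 188., 138., 117.]), array([[0.5776, 0.2024, 0.07  ]])), (0.71, array([419., 280.,  65.,  36.]), array([[0.3984, 0.1586, 0.07  ]]))]
```

Emit:
apply_moves:
  moves:
    - [0, 0, 0, -0.001, -0.002, 0.014, -1]
    - [0, 0, 0, 0, 0, 0.014, -1]
    - [0, 0, 0, 0, 0, 0.012, -1]
    - [0, 0, 0, 0, 0, 0, -1]
    - [0, 0, 0, 0, 0, 0, -1]
    - [0, 0, 0, 0, 0, 0, -1]
    - [0, 0, 0, 0, 0, 0, -1]
    - [0, 0, 0, 0, 0, 0, -1]

```text
clock: 30.88
tcp_pos: [0.5813, 0.1945, 0.2067]
orientation: [-3.016, 0.878, -0.002]
contact_force: [0.0, 0.4, -1.7]
grip_width: 0.0357
gripper_force: 41.0
```

Emit:
apply_moves:
  moves:
    - [0, 0, 0, 0, 0, 0, -1]
    - [0, 0, 0, 0, 0, 0, -1]
    - [0, 0, 0, 0, 0, 0, -1]
    - [0, 0, 0, 0, 0, 0, -1]
    - [0, 0, 0, 0, 0, 0, -1]
    - [0, 0, 0, 0, 0, 0, -1]
    - [0, 0, 0, 0, 0, 0, -1]
    - [0, 0, 0, 0, 0, 0, -1]

```text
clock: 31.55
tcp_pos: [0.5808, 0.1942, 0.2058]
orientation: [3.016, -0.878, -0.0]
contact_force: [-0.7, 0.5, -1.9]
grip_width: 0.0356
gripper_force: 41.0
```

Emit:
apply_moves:
  moves:
    - [0, 0, 0, 0, 0, 0, -1]
    - [0, 0, 0, 0, 0, 0, -1]
    - [0, 0, 0, 0, 0, 0, -1]
    - [0, 0, 0, 0, 0, 0, -1]
    - [0, 0, 0, 0, 0, 0, -1]
    - [0, 0, 0, 0, 0, 0, -1]
    - [0, 0, 0, 0, 0, 0, -1]
    - [0, 0, 0, 0, 0, 0, -1]

```text
clock: 32.22
tcp_pos: [0.5809, 0.1942, 0.2058]
orientation: [-3.016, 0.878, -0.0]
contact_force: [-0.3, 0.5, -1.7]
grip_width: 0.0358
gripper_force: 41.0
```

```bash
python3 -c "
from h import *
M=T();print(M[:3,3])
M[:3,:3]=(R.from_euler('z',-32.5,degrees=True)*R.from_rotvec([np.pi,0,0])).as_matrix()
plan([(*M[:2,3],.245,-32.5),(.512,-.1742,.245,-22)],-1,M,vmax=.03)"
```

```text
[0.58085817 0.19424832 0.20579845]
[[0,0,0,0,0,-0.0196,-1],[0,0,0,0,0,-0.0196,-1],[0,0,-0.135,0.0108,0.0267,0,-1],[0,0,-0.135,0.0104,0.0269,0,-1],[0,0,-0.135,0.01,0.027,0,-1],[0,0,-0.135,0.0096,0.0272,0,-1],[0,0,-0.135,0.0092,0.0273,0,-1],[0,0,-0.135,0.0089,0.0274,0,-1]]
[[0,0,-0.135,0.0085,0.0276,0,-1],[0,0,-0.135,0.0081,0.0277,0,-1],[0,0,-0.135,0.0077,0.0278,0,-1],[0,0,-0.135,0.0073,0.0279,0,-1],[0,0,-0.135,0.0069,0.028,0,-1],[0,0,-0.135,0.0065,0.0281,0,-1],[0,0,-0.135,0.0061,0.0282,0,-1],[0,0,0,0,0,0,-1]]
```

Emit:
apply_moves:
  moves:
    - [0, 0, 0, 0, 0, -0.02, -1]
    - [0, 0, 0, 0, 0, -0.02, -1]
    - [0, 0, -0.135, 0.0108, 0.0267, 0, -1]
    - [0, 0, -0.135, 0.0104, 0.0269, 0, -1]
    - [0, 0, -0.135, 0.01, 0.027, 0, -1]
    - [0, 0, -0.135, 0.0096, 0.0272, 0, -1]
    - [0, 0, -0.135, 0.0092, 0.0273, 0, -1]
    - [0, 0, -0.135, 0.009, 0.0274, 0, -1]

```text
clock: 32.88
tcp_pos: [0.549, 0.0229, 0.246]
orientation: [3.051, -0.748, 0.001]
contact_force: [0.6, -0.0, -2.0]
grip_width: 0.0352
gripper_force: 41.2
```

Emit:
apply_moves:
  moves:
    - [0, 0, -0.135, 0.0085, 0.0276, 0, -1]
    - [0, 0, -0.135, 0.008, 0.0277, 0, -1]
    - [0, 0, -0.135, 0.0077, 0.0278, 0, -1]
    - [0, 0, -0.135, 0.0073, 0.028, 0, -1]
    - [0, 0, -0.135, 0.007, 0.028, 0, -1]
    - [0, 0, -0.135, 0.0065, 0.028, 0, -1]
    - [0, 0, -0.135, 0.006, 0.0282, 0, -1]
    - [0, 0, 0, 0, 0, 0, -1]

```text
clock: 33.55
tcp_pos: [0.5105, -0.1817, 0.2457]
orientation: [3.078, -0.609, -0.001]
contact_force: [0.2, -0.6, -2.5]
grip_width: 0.0353
gripper_force: 41.2
```

Emit:
apply_moves:
  moves:
    - [0, 0, 0, 0, 0, 0.03, -1]
    - [0, 0, 0, 0, 0, 0.03, -1]
    - [0, 0, 0, 0, 0, 0.03, -1]
    - [0, 0, 0, 0, 0, 0.03, -1]
    - [0, 0, 0, 0, 0, 0.02, -1]
    - [0, 0, 0, 0, 0, 0, -1]
    - [0, 0, 0, 0, 0, 0, -1]
    - [0, 0, 0, 0, 0, 0, -1]

```text
clock: 34.22
tcp_pos: [0.5137, -0.1744, 0.1072]
orientation: [3.084, -0.597, 0.003]
contact_force: [0.1, 0.4, -2.1]
grip_width: 0.0355
gripper_force: 41.1
```

```bash
python3 -c "
from h import *
M=T();print(M[:3,3],R.from_matrix(M[:3,:3]).as_euler('ZYX',degrees=True))
plan([(.512,-.1742,.0865,-22)],-1,M,vmax=.006)"
```

```text
[ 0.51368272 -0.17437095  0.10718378] [-2.19171461e+01 -1.20795745e-01 -1.79979301e+02]
[[-0.001,-0.005,0.003,-0.0004,0.0001,0.0052,-1],[-0.001,-0.005,0.003,-0.0004,0.0001,0.0052,-1],[-0.001,-0.005,0.003,-0.0004,0.0001,0.0052,-1],[-0.001,-0.005,0.003,-0.0004,0.0001,0.0052,-1],[0,0,0,0,0,0,-1],[0,0,0,0,0,0,-1],[0,0,0,0,0,0,-1],[0,0,0,0,0,0,-1]]
```

Emit:
apply_moves:
  moves:
    - [0, 0, 0, -0.001, 0, 0.006, -1]
    - [0, 0, 0, 0, 0, 0.006, -1]
    - [0, 0, 0, 0, 0, 0.005, -1]
    - [0, 0, 0, 0, 0, 0.003, -1]
    - [0, 0, 0, 0, 0, 0.001, -1]
    - [0, 0, 0, 0, 0, 0, -1]
    - [0, 0, 0, 0, 0, 0, -1]
    - [0, 0, 0, 0, 0, 0, -1]

```text
clock: 34.88
tcp_pos: [0.5116, -0.1738, 0.0859]
orientation: [3.084, -0.597, 0.0]
contact_force: [-4.7, 1.2, 10.5]
grip_width: 0.0358
gripper_force: 42.7
```

Set down with contact at the same height as at pick-up. Release and go up.

Emit:
apply_moves:
  moves:
    - [0, 0, 0, 0, 0, -0.0005, 0.0]
    - [0, 0, 0, 0, 0, 0, 1]
    - [0, 0, 0, 0, 0, 0, 1]
    - [0, 0, 0, 0, 0, 0, 1]
    - [0, 0, 0, 0, 0, 0, 1]
    - [0, 0, 0, 0, 0, 0, 1]
    - [0, 0, 0, 0, 0, 0, 1]
    - [0, 0, 0, 0, 0, 0, 1]

```text
clock: 35.55
tcp_pos: [0.5115, -0.174, 0.0852]
orientation: [3.084, -0.597, -0.0]
contact_force: [0.3, -0.1, -0.1]
grip_width: 0.0855
gripper_force: 0.0
```

Emit:
apply_moves:
  moves:
    - [0, 0, 0, 0, 0, -0.02, 1]
    - [0, 0, 0, 0, 0, -0.025, 1]
    - [0, 0, 0, 0, 0, -0.03, 1]
    - [0, 0, 0, 0, 0, -0.03, 1]
    - [0, 0, 0, 0, 0, -0.03, 1]
    - [0, 0, 0, -0.03, 0, -0.03, 1]
    - [0, 0, 0, -0.03, 0, 0, 1]
    - [0, 0, 0, 0, 0, 0, 1]

```text
clock: 36.22
tcp_pos: [0.453, -0.1503, 0.251]
orientation: [3.083, -0.596, -0.0]
contact_force: [-1.7, 1.0, -0.9]
grip_width: 0.0852
gripper_force: 0.0
```

```bash
python3 - <<'E'
from h import *
np.set_printoptions(precision=4,suppress=True)
M=T();print(M[:3,3]);w=grab_frame('wrist');t=grab_frame('top');s=grab_frame('scene');cv2.imwrite('pics/w12.png',w);cv2.imwrite('pics/t12.png',t);cv2.imwrite('pics/s12.png',s);np.save('T12.npy',M)
p=proj([(.512,-.174,.13)],'wrist',M)[0].round().astype(int);x0,y0=p-22;g=cv2.cvtColor(w,cv2.COLOR_BGR2GRAY)[y0:y0+44,x0:x0+44]
n,l,st_,c=cv2.connectedComponentsWithStats((g>95).astype(np.uint8)); k=l[22,22]; print('patch px',st_[k])
ys,xs=np.where(l==k);Q=px2z(np.c_[xs+x0,ys+y0],.13,'wrist',M)[:,:2];print(cv2.minAreaRect((Q*1000).astype(np.float32)))
# stack edges in top image: profile along stand x and y beyond edges; wood saturated vs table/fence
for nm,a,b in [('-x',(-.095,0),(-.06,0)),('-y',(0,-.075),(0,-.04)),('-y2',(.05,-.075),(.05,-.04)),('-x2',(-.095,-.04),(-.06,-.04)),('+x',(.06,-.02),(.09,-.02)),('+y',(0,.04),(0,.07))]:
    P,v=profile(t,'top',[*st(*a),.07],[*st(*b),.07],None,18)
    print(nm,a,b,v[:,0].tolist(),v[:,1].tolist())
E
```

```text
[ 0.453  -0.1503  0.251 ]
patch px [ 13  10  18  26 458]
((511.6683349609375, -173.71417236328125), (15.620108604431152, 22.107643127441406), 68.05352783203125)
-x (-0.095, 0) (-0.06, 0) [51, 51, 50, 51, 52, 51, 49, 46, 50, 62, 89, 110, 125, 128, 128, 128, 128, 128] [104, 103, 103, 105, 107, 106, 100, 90, 91, 105, 144, 177, 199, 205, 206, 205, 205, 205]
-y (0, -0.075) (0, -0.04) [50, 50, 50, 51, 52, 52, 52, 53, 61, 76, 101, 120, 131, 132, 132, 134, 139, 146] [107, 107, 106, 107, 107, 107, 104, 101, 105, 119, 149, 175, 195, 204, 207, 209, 211, 211]
-y2 (0.05, -0.075) (0.05, -0.04) [52, 53, 54, 54, 54, 54, 53, 53, 58, 67, 82, 101, 116, 126, 132, 135, 139, 145] [107, 107, 108, 108, 109, 108, 108, 107, 109, 118, 134, 163, 184, 202, 209, 212, 212, 211]
-x2 (-0.095, -0.04) (-0.06, -0.04) [52, 51, 50, 50, 50, 51, 49, 46, 44, 59, 85, 122, 139, 145, 143, 142, 141, 140] [106, 105, 104, 104, 104, 105, 102, 96, 85, 97, 126, 175, 201, 213, 213, 213, 213, 212]
+x (0.06, -0.02) (0.09, -0.02) [130, 122, 119, 119, 119, 119, 118, 116, 113, 125, 144, 175, 198, 215, 212, 203, 178, 144] [192, 191, 191, 191, 191, 191, 189, 179, 166, 158, 159, 179, 196, 212, 210, 203, 182, 155]
+y (0, 0.04) (0, 0.07) [124, 124, 124, 125, 124, 124, 122, 119, 115, 119, 129, 158, 184, 204, 211, 210, 190, 164] [198, 199, 200, 201, 200, 199, 195, 188, 176, 166, 157, 170, 185, 202, 208, 208, 193, 174]
```

The reader stands at the pad centre. I'll check the top board's yaw against the fence with sub-pixel line fits.

```bash
python3 - <<'E'
from h import *
t=cv2.imread('pics/t12.png')
def edge(fix,rng,z,ch,lo_hi,axis):
    out=[]
    for f in np.linspace(*rng,15):
        a,b=lo_hi; A,B=((a,f),(b,f)) if axis=='x' else ((f,a),(f,b))
        P,v=profile(t,'top',[*st(*A),z],[*st(*B),z],None,101); g=v[:,ch].astype(float); h=(g[:8].mean()+g[-8:].mean())/2
        i=np.where(np.diff(np.sign(g-h)))[0]
        if len(i): out.append((f,a+(b-a)*i[0]/100))
    o=np.array(out); k,c=np.polyfit(o[:,0],o[:,1],1); r_=o[:,1]-np.polyval((k,c),o[:,0])
    ok=abs(r_)<2*r_.std()+1e-5; k,c=np.polyfit(o[ok,0],o[ok,1],1)
    print(fix,'slope %.4f at0 %.4f rms %.4f n %d'%(k,c,r_[ok].std(),ok.sum()))
edge('-x edge',(-.05,.045),.07,1,(-.095,-.06),'x')
edge('-y edge',(-.065,.06),.07,1,(-.075,-.040),'y')
edge('+x fence outer',(-.045,.06),.076,0,(.105,.081),'x')
edge('+y fence outer',(-.055,.07),.076,0,(.085,.061),'y')
E
```

```text
-x edge slope -0.0041 at0 -0.0737 rms 0.0004 n 15
-y edge slope 0.0200 at0 -0.0537 rms 0.0007 n 14
+x fence outer slope 0.0030 at0 0.0895 rms 0.0003 n 15
+y fence outer slope -0.0042 at0 0.0704 rms 0.0003 n 15
```

```bash
python3 - <<'E'
from h import *
M=np.eye(4);M[:3,3]=.58067,.19023,.2455;M[:3,:3]=R.from_euler('ZYX',[-32.582,-.013,179.936],degrees=True).as_matrix()
w=cv2.imread('pics/w11.png')
def edge(nm,rng,z,ch,lo_hi,axis):
    out=[]
    for f in np.linspace(*rng,16):
        a,b=lo_hi; A,B=((a,f),(b,f)) if axis=='x' else ((f,a),(f,b))
        P,v=profile(w,'wrist',[*st(*A),z],[*st(*B),z],M,101); g=np.abs(np.diff(cv2.GaussianBlur(v[:,ch].astype(np.float32),(1,9),0).ravel())); i=g.argmax()
        out.append((f,a+(b-a)*i/100,g[i]))
    o=np.array(out); print(nm,[(round(1e3*p),round(1e3*q,1),round(float(s),1)) for p,q,s in o])
    for _ in range(3):
        k,c=np.polyfit(o[:,0],o[:,1],1); r_=o[:,1]-np.polyval((k,c),o[:,0]); o=o[abs(r_)<=max(2e-3 if _==0 else 8e-4,1e-9)]
    print('   slope %.4f at0 %.4f n %d'%(k,c,len(o)))
print(proj([[*st(x,y),.07] for x,y in [(-.075,-.055),(-.075,.055),(.075,.055),(.075,-.055)]],'wrist',M).round())
edge('-x',(-.05,.05),.07,1,(-.085,-.065),'x')
edge('-y',(-.07,.07),.07,1,(-.065,-.045),'y')
edge('+xo',(-.05,.06),.076,1,(.098,.082),'x')
edge('+yo',(-.055,.08),.076,1,(.077,.062),'y')
E
```

```text
[[389. 234.]
 [314. 273.]
 [246. 179.]
 [326. 128.]]
-x [(-50, np.float64(-74.4), 6.1), (-43, np.float64(-74.4), 8.4), (-37, np.float64(-74.8), 9.3), (-30, np.float64(-74.2), 8.3), (-23, np.float64(-73.6), 3.6), (-17, np.float64(-65.8), 1.2), (-10, np.float64(-84.4), 1.0), (-3, np.float64(-70.2), 0.2), (3, np.float64(-84.6), 0.2), (10, np.float64(-76.4), 0.4), (17, np.float64(-82.6), 0.3), (23, np.float64(-73.6), 0.3), (30, np.float64(-84.6), 0.2), (37, np.float64(-70.0), 0.5), (43, np.float64(-75.2), 0.2), (50, np.float64(-80.0), 0.2)]
   slope -0.0594 at0 -0.0766 n 5
-y [(-70, np.float64(-54.0), 7.6), (-61, np.float64(-57.4), 4.9), (-51, np.float64(-57.2), 6.6), (-42, np.float64(-57.0), 6.6), (-33, np.float64(-56.8), 5.8), (-23, np.float64(-56.6), 6.8), (-14, np.float64(-52.2), 6.8), (-5, np.float64(-55.6), 2.0), (5, np.float64(-60.2), 3.1), (14, np.float64(-57.4), 3.7), (23, np.float64(-54.4), 6.9), (33, np.float64(-54.2), 7.0), (42, np.float64(-54.8), 6.8), (51, np.float64(-54.2), 6.9), (61, np.float64(-54.2), 7.4), (70, np.float64(-54.4), 6.8)]
   slope 0.0269 at0 -0.0558 n 11
+
[... 310 characters left out ...]
t64(87.8), 9.6), (31, np.float64(87.8), 9.1), (38, np.float64(87.6), 8.2), (45, np.float64(88.1), 8.3), (53, np.float64(87.8), 7.5), (60, np.float64(87.8), 6.9)]
   slope 0.0047 at0 0.0876 n 16
+yo [(-55, np.float64(70.7), 0.2), (-46, np.float64(74.8), 0.2), (-37, np.float64(73.6), 2.1), (-28, np.float64(64.4), 2.2), (-19, np.float64(72.8), 2.8), (-10, np.float64(67.6), 4.8), (-1, np.float64(68.0), 4.6), (8, np.float64(68.0), 4.5), (17, np.float64(68.0), 5.0), (26, np.float64(67.7), 4.8), (35, np.float64(67.7), 4.0), (44, np.float64(67.8), 2.6), (53, np.float64(67.1), 2.9), (62, np.float64(67.8), 5.4), (71, np.float64(68.0), 5.7), (80, np.float64(67.7), 6.1)]
   slope -0.0034 at0 0.0679 n 10
```

The −y side shows a possible lower board skewed by about 2 mm at its −x end. There is time, so I'll tap the −y side near that end, tap x again, and then read again for safety.

```bash
python3 -c "
from h import *
plan([(*st(-.05,-.10),.13,SY+90),(*st(-.05,-.095),.039,SY+90)],-1,vmax=.039)
print(st(-.05,-.066),st(-.086,0))
M=T();M[:3,3]=*st(-.05,-.063),.038;M[:3,:3]=(R.from_euler('z',SY+90,degrees=True)*R.from_rotvec([np.pi,0,0])).as_matrix()
print('back');plan([(*st(-.05,-.09),.038,SY+90),(*st(-.07,-.09),.10,SY+85),(*st(-.11,-.01),.10,SY),(*st(-.11,-.01),.038,SY)],-1,M,vmax=.039)
"
```

```text
[[0,0,-0.972,-0.0029,-0.0139,0.0063,-1],[0,0,-0.972,-0.0015,-0.0141,0.0063,-1],[0,0,-0.972,0,-0.0142,0.0063,-1],[0,0,-0.972,0.0014,-0.0141,0.0063,-1],[0,0,-0.972,0.0028,-0.0139,0.0063,-1],[0,0,-0.972,0.0042,-0.0136,0.0063,-1],[0,0,-0.972,0.0056,-0.0131,0.0063,-1],[0,0,-0.972,0.0069,-0.0124,0.0063,-1]]
[[0,0,-0.972,0.0081,-0.0117,0.0063,-1],[0,0,-0.972,0.0093,-0.0108,0.0063,-1],[0,0,-0.972,0.0103,-0.0098,0.0063,-1],[0,0,-0.972,0.0113,-0.0087,0.0063,-1],[0,0,-0.972,0.0121,-0.0075,0.0063,-1],[0,0,-0.972,0.0128,-0.0062,0.0063,-1],[0,0,-0.972,0.0134,-0.0049,0.0063,-1],[0,0,-0.972,0.0138,-0.0035,0.0063,-1]]
[[0,0,-0.972,0.0141,-0.0021,0.0063,-1],[0,0,-0.972,0.0142,-0.0006,0.0063,-1],[0,0,-0.972,0.0142,0.0008,0.0063,-1],[0,0,0,0.0017,0,0.0303,-1],[0,0,0,0.0017,0,0.0303,-1],[0,0,0,0.0017,0,0.0303,-1],[0,0,0,0,0,0,-1],[0,0,0,0,0,0,-1]]
(np.float64(0.5047421831955383), np.float64(0.14797203511995596)) (np.float64(0.47001584875753866), np.float64(0.2146509800463733))
back
[[0,0,0,-0.027,0,0,-1],[0,0,0.417,0,-0.01,-0.031,-1],[0,0,0.417,-0.0004,-0.01,-0.031,-1],[0,0,0.944,0.0051,-0.0031,0,-1],[0,0,0.944,0.0047,-0.0036,0,-1],[0,0,0.944,0.0044,-0.0041,0,-1],[0,0,0.944,0.0039,-0.0045,0,-1],[0,0,0.944,0.0035,-0.0048,0,-1]]
[[0,0,0.944,0.003,-0.0052,0,-1],[0,0,0.944,0.0025,-0.0054,0,-1],[0,0,0.944,0.0019,-0.0056,0,-1],[0,0,0.944,0.0014,-0.0058,0,-1],[0,0,0.944,0.0008,-0.0059,0,-1],[0,0,0.944,0.0002,-0.006,0,-1],[0,0,0.944,-0.0004,-0.0059,0,-1],[0,0,0.944,-0.001,-0.0059,0,-1]]
[[0,0,0.944,-0.0016,-0.0058,0,-1],[0,0,0.944,-0.0021,-0.0056,0,-1],[0,0,0,0,0,0.031,-1],[0,0,0,0,0,0.031,-1],[0,0,0,0,0,0,-1],[0,0,0,0,0,0,-1],[0,0,0,0,0,0,-1],[0,0,0,0,0,0,-1]]
```

Emit:
apply_moves:
  moves:
    - [0, 0, -0.972, -0.003, -0.014, 0.0063, -1]
    - [0, 0, -0.972, -0.0015, -0.014, 0.0063, -1]
    - [0, 0, -0.972, 0, -0.0142, 0.0063, -1]
    - [0, 0, -0.972, 0.0014, -0.0141, 0.0063, -1]
    - [0, 0, -0.972, 0.0028, -0.0139, 0.0063, -1]
    - [0, 0, -0.972, 0.0042, -0.0136, 0.0063, -1]
    - [0, 0, -0.972, 0.0056, -0.013, 0.0063, -1]
    - [0, 0, -0.972, 0.007, -0.0124, 0.0063, -1]

```text
clock: 37.03
tcp_pos: [0.4772, -0.0393, 0.1984]
orientation: [-3.066, -0.68, 0.001]
contact_force: [0.5, 0.0, -0.1]
grip_width: -0.0001
gripper_force: 0.0
```

Emit:
apply_moves:
  moves:
    - [0, 0, -0.972, 0.008, -0.0117, 0.0063, -1]
    - [0, 0, -0.972, 0.0093, -0.0108, 0.0063, -1]
    - [0, 0, -0.972, 0.0103, -0.0098, 0.0063, -1]
    - [0, 0, -0.972, 0.0113, -0.0087, 0.0063, -1]
    - [0, 0, -0.972, 0.012, -0.0075, 0.0063, -1]
    - [0, 0, -0.972, 0.0128, -0.0062, 0.0063, -1]
    - [0, 0, -0.972, 0.0134, -0.005, 0.0063, -1]
    - [0, 0, -0.972, 0.0138, -0.0035, 0.0063, -1]

```text
clock: 37.7
tcp_pos: [0.497, 0.073, 0.1479]
orientation: [-2.546, -1.838, 0.0]
contact_force: [-0.0, -0.3, 1.2]
grip_width: -0.0003
gripper_force: 0.0
```

Emit:
apply_moves:
  moves:
    - [0, 0, -0.972, 0.014, -0.002, 0.0063, -1]
    - [0, 0, -0.972, 0.0142, -0.0006, 0.0063, -1]
    - [0, 0, -0.972, 0.0142, 0.0008, 0.0063, -1]
    - [0, 0, 0, 0.0017, 0, 0.0303, -1]
    - [0, 0, 0, 0.0017, 0, 0.0303, -1]
    - [0, 0, 0, 0.0017, 0, 0.0303, -1]
    - [0, 0, 0, 0, 0, 0, -1]
    - [0, 0, 0, 0, 0, 0, -1]

```text
clock: 38.37
tcp_pos: [0.5031, 0.1192, 0.0376]
orientation: [-2.241, -2.198, 0.005]
contact_force: [-0.5, -0.4, 0.9]
grip_width: 0.0001
gripper_force: 0.0
```

Emit:
apply_moves:
  moves:
    - [0, 0, 0, 0.01, 0, 0, -1]
    - [0, 0, 0, 0.01, 0, 0, -1]
    - [0, 0, 0, 0.004, 0, 0, -1]
    - [0, 0, 0, 0.002, 0, 0, -1]
    - [0, 0, 0, 0.002, 0, 0, -1]
    - [0, 0, 0, 0.001, 0, 0, -1]
    - [0, 0, 0, 0.001, 0, 0, -1]
    - [0, 0, 0, 0, 0, 0, -1]

```text
clock: 39.03
tcp_pos: [0.5046, 0.1478, 0.0393]
orientation: [2.243, 2.197, -0.002]
contact_force: [-0.6, -4.8, 3.1]
grip_width: -0.0002
gripper_force: 2.4
```

Emit:
apply_moves:
  moves:
    - [0, 0, 0, 0.001, 0, 0, -1]
    - [0, 0, 0, 0, 0, 0, -1]
    - [0, 0, 0, 0, 0, 0, -1]
    - [0, 0, 0, 0, 0, 0, -1]
    - [0, 0, 0, 0, 0, 0, -1]
    - [0, 0, 0, 0, 0, 0, -1]
    - [0, 0, 0, 0, 0, 0, -1]
    - [0, 0, 0, 0, 0, 0, -1]

```text
clock: 39.7
tcp_pos: [0.5043, 0.1487, 0.0391]
orientation: [2.244, 2.198, -0.003]
contact_force: [0.1, -5.7, 4.1]
grip_width: -0.0001
gripper_force: 2.6
```

Emit:
apply_moves:
  moves:
    - [0, 0, 0, 0.001, 0, 0, -1]
    - [0, 0, 0, 0.001, 0, 0, -1]
    - [0, 0, 0, 0, 0, 0, -1]
    - [0, 0, 0, 0, 0, 0, -1]
    - [0, 0, 0, 0.001, 0, 0, -1]
    - [0, 0, 0, 0, 0, 0, -1]
    - [0, 0, 0, 0, 0, 0, -1]
    - [0, 0, 0, 0, 0, 0, -1]

```text
clock: 40.37
tcp_pos: [0.5042, 0.149, 0.039]
orientation: [2.244, 2.194, -0.009]
contact_force: [-1.2, -12.2, 8.2]
grip_width: -0.0
gripper_force: 5.9
```

Firm stop at 0.149, so that end is home too. Now the x tap.

Emit:
apply_moves:
  moves:
    - [0, 0, 0, -0.03, 0, 0, -1]
    - [0, 0, 0.417, 0, -0.01, -0.031, -1]
    - [0, 0, 0.417, 0, -0.01, -0.031, -1]
    - [0, 0, 0.944, 0.005, -0.003, 0, -1]
    - [0, 0, 0.944, 0.0047, -0.0036, 0, -1]
    - [0, 0, 0.944, 0.0044, -0.004, 0, -1]
    - [0, 0, 0.944, 0.004, -0.0045, 0, -1]
    - [0, 0, 0.944, 0.0035, -0.0048, 0, -1]

```text
clock: 41.03
tcp_pos: [0.4712, 0.1518, 0.1012]
orientation: [-2.782, -1.457, -0.002]
contact_force: [-0.5, 0.7, 0.0]
grip_width: 0.0001
gripper_force: 0.0
```

Emit:
apply_moves:
  moves:
    - [0, 0, 0.944, 0.003, -0.0052, 0, -1]
    - [0, 0, 0.944, 0.0025, -0.0054, 0, -1]
    - [0, 0, 0.944, 0.0019, -0.0056, 0, -1]
    - [0, 0, 0.944, 0.0014, -0.0058, 0, -1]
    - [0, 0, 0.944, 0.001, -0.006, 0, -1]
    - [0, 0, 0.944, 0, -0.006, 0, -1]
    - [0, 0, 0.944, -0.0004, -0.006, 0, -1]
    - [0, 0, 0.944, -0.001, -0.006, 0, -1]

```text
clock: 41.7
tcp_pos: [0.4505, 0.1952, 0.101]
orientation: [-3.128, -0.274, -0.0]
contact_force: [-0.6, 0.1, -0.1]
grip_width: -0.0003
gripper_force: 0.0
```

Emit:
apply_moves:
  moves:
    - [0, 0, 0.944, -0.0016, -0.0058, 0, -1]
    - [0, 0, 0.944, -0.002, -0.0056, 0, -1]
    - [0, 0, 0, 0, 0, 0.03, -1]
    - [0, 0, 0, 0, 0, 0.031, -1]
    - [0, 0, 0, 0, 0, 0, -1]
    - [0, 0, 0, 0, 0, 0, -1]
    - [0, 0, 0, 0, 0, 0, -1]
    - [0, 0, 0, 0, 0, 0, -1]

```text
clock: 42.37
tcp_pos: [0.4468, 0.2058, 0.0417]
orientation: [-3.14, 0.03, -0.003]
contact_force: [-0.4, 0.6, 0.4]
grip_width: 0.0001
gripper_force: 0.0
```

Move to x 0.4695, lowering by 4 mm.

Emit:
apply_moves:
  moves:
    - [0, 0, 0, 0.006, 0, 0.003, -1]
    - [0, 0, 0, 0.006, 0, 0, -1]
    - [0, 0, 0, 0.004, 0, 0, -1]
    - [0, 0, 0, 0.003, 0, 0, -1]
    - [0, 0, 0, 0.002, 0, 0, -1]
    - [0, 0, 0, 0.002, 0, 0, -1]
    - [0, 0, 0, 0.001, 0, 0, -1]
    - [0, 0, 0, 0, 0, 0, -1]

```text
clock: 43.03
tcp_pos: [0.4693, 0.2045, 0.037]
orientation: [3.141, -0.029, -0.002]
contact_force: [-1.3, 0.4, 1.2]
grip_width: 0.0004
gripper_force: 0.9
```

Emit:
apply_moves:
  moves:
    - [0, 0, 0, 0.001, 0, 0, -1]
    - [0, 0, 0, 0.001, 0, 0, -1]
    - [0, 0, 0, 0, 0, 0, -1]
    - [0, 0, 0, 0, 0, 0, -1]
    - [0, 0, 0, 0.001, 0, 0, -1]
    - [0, 0, 0, 0, 0, 0, -1]
    - [0, 0, 0, 0, 0, 0, -1]
    - [0, 0, 0, 0, 0, 0, -1]

```text
clock: 43.7
tcp_pos: [0.4694, 0.2044, 0.0367]
orientation: [3.139, -0.027, -0.008]
contact_force: [-10.3, -0.1, 7.4]
grip_width: -0.0002
gripper_force: 5.1
```

x is firm at home. Now the second reading.

```bash
python3 -c "
from h import *
M=T();M[:3,3]=.4728,.2044,.037;M[:3,:3]=(R.from_euler('z',SY,degrees=True)*R.from_rotvec([np.pi,0,0])).as_matrix()
plan([(.443,.2044,.037,SY),(.443,.17,.11,SY),(.46,.0,.19,-12),(.5117,-.1740,.19,-22),(.5117,-.1740,.16,-22)],1,M,vmax=.038)"
```

```text
[[0,0,0,-0.0298,0.0006,0,1],[0,0,0,0.0002,0.0115,-0.0243,1],[0,0,0,0.0002,0.0115,-0.0243,1],[0,0,0,0.0002,0.0115,-0.0243,1],[0,0,0.363,0.0041,0.0339,-0.016,1],[0,0,0.363,0.0053,0.0337,-0.016,1],[0,0,0.363,0.0066,0.0335,-0.016,1],[0,0,0.363,0.0079,0.0332,-0.016,1]]
[[0,0,0.363,0.0091,0.0329,-0.016,1],[0,0,0.333,0.0173,0.0319,0,1],[0,0,0.333,0.0185,0.0313,0,1],[0,0,0.333,0.0195,0.0306,0,1],[0,0,0.333,0.0206,0.0299,0,1],[0,0,0.333,0.0216,0.0292,0,1],[0,0,0,0,0,0.03,1],[0,0,0,0,0,0,1]]
```

Emit:
apply_moves:
  moves:
    - [0, 0, 0, -0.03, 0.0006, 0, -1]
    - [0, 0, 0, 0, 0.0115, -0.0243, -1]
    - [0, 0, 0, 0, 0.0115, -0.0243, -1]
    - [0, 0, 0, 0, 0.0115, -0.0243, 1]
    - [0, 0, 0.363, 0.004, 0.034, -0.016, 1]
    - [0, 0, 0.363, 0.0053, 0.0337, -0.016, 1]
    - [0, 0, 0.363, 0.0066, 0.0335, -0.016, 1]
    - [0, 0, 0.363, 0.008, 0.0332, -0.016, 1]

```text
clock: 44.37
tcp_pos: [0.456, 0.0325, 0.1752]
orientation: [-3.13, 0.27, -0.002]
contact_force: [2.0, -0.6, 0.6]
grip_width: 0.0603
gripper_force: 0.0
```

Emit:
apply_moves:
  moves:
    - [0, 0, 0.363, 0.009, 0.033, -0.016, 1]
    - [0, 0, 0.333, 0.0173, 0.032, 0, 1]
    - [0, 0, 0.333, 0.0185, 0.0313, 0, 1]
    - [0, 0, 0.333, 0.0195, 0.0306, 0, 1]
    - [0, 0, 0.333, 0.0206, 0.03, 0, 1]
    - [0, 0, 0.333, 0.0216, 0.0292, 0, 1]
    - [0, 0, 0, 0, 0, 0, 1]
    - [0, 0, 0, 0, 0, 0, 1]

```text
clock: 45.03
tcp_pos: [0.5109, -0.1768, 0.1899]
orientation: [3.082, -0.605, 0.001]
contact_force: [0.8, 0.3, 0.2]
grip_width: 0.0851
gripper_force: 0.0
```

```bash
python3 -c "
from h import *
M=T();print(M[:3,3],R.from_matrix(M[:3,:3]).as_euler('ZYX',degrees=True))
plan([(.5117,-.174,.086,-22)],1,vmax=.02)"
```

```text
[ 0.51089116 -0.17675707  0.18988887] [-2.22074222e+01 -3.73872117e-02  1.79963882e+02]
[[0.001,-0.001,-0.006,-0.0001,-0.0005,0.0173,1],[0.001,-0.001,-0.006,-0.0001,-0.0005,0.0173,1],[0.001,-0.001,-0.006,-0.0001,-0.0005,0.0173,1],[0.001,-0.001,-0.006,-0.0001,-0.0005,0.0173,1],[0.001,-0.001,-0.006,-0.0001,-0.0005,0.0173,1],[0.001,-0.001,-0.006,0,-0.0005,0.0173,1],[0,0,0,0,0,0,1],[0,0,0,0,0,0,1]]
```

Emit:
apply_moves:
  moves:
    - [0, 0, 0, 0, -0.001, 0.022, 1]
    - [0, 0, 0, 0, -0.0005, 0.022, 1]
    - [0, 0, 0, 0, 0, 0.02, 1]
    - [0, 0, 0, 0, 0, 0.02, 1]
    - [0, 0, 0, 0, 0, 0.02, 1]
    - [0, 0, 0, 0, 0, 0, 1]
    - [0, 0, 0, 0, 0, 0, 1]
    - [0, 0, 0, 0, 0, 0, 1]

```text
clock: 45.7
tcp_pos: [0.512, -0.1722, 0.0871]
orientation: [-3.084, 0.596, -0.002]
contact_force: [-0.2, -0.9, 0.1]
grip_width: 0.0855
gripper_force: 0.0
```

Emit:
apply_moves:
  moves:
    - [0, 0, 0, 0, 0, 0, -1]
    - [0, 0, 0, 0, 0, 0, -1]
    - [0, 0, 0, 0, 0, 0, -1]
    - [0, 0, 0, 0, 0, 0, -1]
    - [0, 0, 0, 0, 0, 0, -1]
    - [0, 0, 0, 0, 0, 0, -1]
    - [0, 0, 0, 0, 0, 0, -1]
    - [0, 0, 0, 0, 0, 0, -1]
  grip_force: 40

```text
clock: 46.37
tcp_pos: [0.5117, -0.1731, 0.0867]
orientation: [3.084, -0.599, 0.001]
contact_force: [-0.4, 0.5, 5.5]
grip_width: 0.0357
gripper_force: 41.5
```

```bash
python3 -c "
from h import *
M=T();print(M[:3,3]);M[:3,:3]=(R.from_euler('z',-22,degrees=True)*R.from_rotvec([np.pi,0,0])).as_matrix()
z=M[2,3];a=st(.025,-.0205)
plan([(*M[:2,3],z+.15,-22),(*a,z+.15,-30),(*a,z+.12,-30)],-1,M,vmax=.033)"
```

```text
[ 0.51170894 -0.17308712  0.08673456]
[[0,0,0,0,0,-0.03,-1],[0,0,0,0,0,-0.03,-1],[0,0,0,0,0,-0.03,-1],[0,0,0,0,0,-0.03,-1],[0,0,0,0,0,-0.03,-1],[0,0,0.111,-0.0061,-0.0304,0,-1],[0,0,0.111,-0.0064,-0.0303,0,-1],[0,0,0.111,-0.0068,-0.0302,0,-1]]
[[0,0,0.111,-0.0071,-0.0301,0,-1],[0,0,0.111,-0.0075,-0.03,0,-1],[0,0,0.111,-0.0078,-0.03,0,-1],[0,0,0.111,-0.0082,-0.0299,0,-1],[0,0,0.111,-0.0085,-0.0298,0,-1],[0,0,0.111,-0.0089,-0.0297,0,-1],[0,0,0.111,-0.0092,-0.0296,0,-1],[0,0,0.111,-0.0096,-0.0295,0,-1]]
[[0,0,0.111,-0.0099,-0.0293,0,-1],[0,0,0,0,0,0.03,-1],[0,0,0,0,0,0,-1],[0,0,0,0,0,0,-1],[0,0,0,0,0,0,-1],[0,0,0,0,0,0,-1],[0,0,0,0,0,0,-1],[0,0,0,0,0,0,-1]]
```

Emit:
apply_moves:
  moves:
    - [0, 0, 0, 0, 0, -0.03, -1]
    - [0, 0, 0, 0, 0, -0.03, -1]
    - [0, 0, 0, 0, 0, -0.03, -1]
    - [0, 0, 0, 0, 0, -0.03, -1]
    - [0, 0, 0, 0, 0, -0.03, -1]
    - [0, 0, 0.111, -0.006, -0.0304, 0, -1]
    - [0, 0, 0.111, -0.0064, -0.0303, 0, -1]
    - [0, 0, 0.111, -0.0068, -0.0302, 0, -1]

```text
clock: 47.03
tcp_pos: [0.5285, -0.0809, 0.2364]
orientation: [-3.072, 0.656, -0.001]
contact_force: [0.9, 0.7, -1.9]
grip_width: 0.0355
gripper_force: 41.0
```

Emit:
apply_moves:
  moves:
    - [0, 0, 0.111, -0.007, -0.03, 0, -1]
    - [0, 0, 0.111, -0.0075, -0.03, 0, -1]
    - [0, 0, 0.111, -0.0078, -0.03, 0, -1]
    - [0, 0, 0.111, -0.0082, -0.03, 0, -1]
    - [0, 0, 0.111, -0.0085, -0.03, 0, -1]
    - [0, 0, 0.111, -0.009, -0.0297, 0, -1]
    - [0, 0, 0.111, -0.0092, -0.0296, 0, -1]
    - [0, 0, 0.111, -0.0096, -0.0295, 0, -1]

```text
clock: 47.7
tcp_pos: [0.5741, 0.1635, 0.2354]
orientation: [3.039, -0.795, -0.002]
contact_force: [0.7, -1.1, -1.5]
grip_width: 0.0353
gripper_force: 41.0
```

Emit:
apply_moves:
  moves:
    - [0, 0, 0.111, -0.01, -0.0293, 0, -1]
    - [0, 0, 0, 0, 0, 0.015, -1]
    - [0, 0, 0, 0, 0, 0.015, -1]
    - [0, 0, 0, 0, 0, 0, -1]
    - [0, 0, 0, 0, 0, 0, -1]
    - [0, 0, 0, 0, 0, 0, -1]
    - [0, 0, 0, 0, 0, 0, -1]
    - [0, 0, 0, 0, 0, 0, -1]

```text
clock: 48.37
tcp_pos: [0.5806, 0.1924, 0.2071]
orientation: [-3.034, 0.813, -0.002]
contact_force: [-0.4, -0.4, -2.2]
grip_width: 0.0354
gripper_force: 40.9
```

Emit:
apply_moves:
  moves:
    - [0, 0, 0, 0, 0, 0, -1]
    - [0, 0, 0, 0, 0, 0, -1]
    - [0, 0, 0, 0, 0, 0, -1]
    - [0, 0, 0, 0, 0, 0, -1]
    - [0, 0, 0, 0, 0, 0, -1]
    - [0, 0, 0, 0, 0, 0, -1]
    - [0, 0, 0, 0, 0, 0, -1]
    - [0, 0, 0, 0, 0, 0, -1]

```text
clock: 49.03
tcp_pos: [0.5801, 0.1927, 0.206]
orientation: [3.035, -0.812, -0.0]
contact_force: [0.4, -0.1, -1.6]
grip_width: 0.0357
gripper_force: 40.9
```

Emit:
apply_moves:
  moves:
    - [0, 0, 0, 0, 0, 0, -1]
    - [0, 0, 0, 0, 0, 0, -1]
    - [0, 0, 0, 0, 0, 0, -1]
    - [0, 0, 0, 0, 0, 0, -1]
    - [0, 0, 0, 0, 0, 0, -1]
    - [0, 0, 0, 0, 0, 0, -1]
    - [0, 0, 0, 0, 0, 0, -1]
    - [0, 0, 0, 0, 0, 0, -1]

```text
clock: 49.7
tcp_pos: [0.5801, 0.1927, 0.2061]
orientation: [3.035, -0.812, 0.0]
contact_force: [-0.5, -0.1, -1.2]
grip_width: 0.0356
gripper_force: 40.9
```

```bash
python3 -c "
from h import *
M=T();print(M[:3,3],st(.025,-.02))
cv2.imwrite('pics/w13.png',grab_frame('wrist'))
M[:3,:3]=(R.from_euler('z',-30,degrees=True)*R.from_rotvec([np.pi,0,0])).as_matrix()
plan([(*M[:2,3],.24,-30),(.5117,-.174,.24,-22)],-1,M,vmax=.032)"
```

```text
[0.58011719 0.19266358 0.2060756 ] (np.float64(0.5806114439550474), np.float64(0.19252374969757485))
[[0,0,0,0,0,-0.017,-1],[0,0,0,0,0,-0.017,-1],[0,0,-0.111,0.0103,0.0293,0,-1],[0,0,-0.111,0.01,0.0294,0,-1],[0,0,-0.111,0.0097,0.0295,0,-1],[0,0,-0.111,0.0093,0.0297,0,-1],[0,0,-0.111,0.009,0.0298,0,-1],[0,0,-0.111,0.0086,0.0299,0,-1]]
[[0,0,-0.111,0.0083,0.03,0,-1],[0,0,-0.111,0.0079,0.0301,0,-1],[0,0,-0.111,0.0076,0.0301,0,-1],[0,0,-0.111,0.0072,0.0302,0,-1],[0,0,-0.111,0.0069,0.0303,0,-1],[0,0,-0.111,0.0065,0.0304,0,-1],[0,0,0,0,0,0,-1],[0,0,0,0,0,0,-1]]
```

Held steady for over 1 s. Return to the pad.

Emit:
apply_moves:
  moves:
    - [0, 0, 0, 0, 0, -0.017, -1]
    - [0, 0, 0, 0, 0, -0.017, -1]
    - [0, 0, -0.111, 0.0103, 0.0293, 0, -1]
    - [0, 0, -0.111, 0.01, 0.0294, 0, -1]
    - [0, 0, -0.111, 0.0097, 0.0295, 0, -1]
    - [0, 0, -0.111, 0.0093, 0.0297, 0, -1]
    - [0, 0, -0.111, 0.009, 0.0298, 0, -1]
    - [0, 0, -0.111, 0.0086, 0.03, 0, -1]

```text
clock: 50.42
tcp_pos: [0.5456, 0.0078, 0.2402]
orientation: [-3.061, 0.705, -0.001]
contact_force: [0.1, -0.2, -2.0]
grip_width: 0.0356
gripper_force: 41.0
```

Emit:
apply_moves:
  moves:
    - [0, 0, -0.111, 0.0083, 0.03, 0, -1]
    - [0, 0, -0.111, 0.008, 0.03, 0, -1]
    - [0, 0, -0.111, 0.0076, 0.03, 0, -1]
    - [0, 0, -0.111, 0.0072, 0.0302, 0, -1]
    - [0, 0, -0.111, 0.007, 0.0303, 0, -1]
    - [0, 0, -0.111, 0.0065, 0.0304, 0, -1]
    - [0, 0, 0, 0, 0, 0, -1]
    - [0, 0, 0, 0, 0, 0, -1]

```text
clock: 51.08
tcp_pos: [0.5115, -0.1764, 0.2401]
orientation: [3.082, -0.606, 0.0]
contact_force: [0.8, 0.6, -2.0]
grip_width: 0.0354
gripper_force: 41.3
```

Emit:
apply_moves:
  moves:
    - [0, 0, 0, 0, 0, 0.03, -1]
    - [0, 0, 0, 0, 0, 0.03, -1]
    - [0, 0, 0, 0, 0, 0.03, -1]
    - [0, 0, 0, 0, 0, 0.03, -1]
    - [0, 0, 0, 0, 0, 0.013, -1]
    - [0, 0, 0, 0, 0, 0, -1]
    - [0, 0, 0, 0, 0, 0, -1]
    - [0, 0, 0, 0, 0, 0, -1]

```text
clock: 51.75
tcp_pos: [0.5136, -0.1735, 0.1083]
orientation: [-3.084, 0.597, -0.004]
contact_force: [0.3, 0.7, -1.7]
grip_width: 0.0357
gripper_force: 41.1
```

Emit:
apply_moves:
  moves:
    - [0, 0, 0, -0.001, 0, 0.006, -1]
    - [0, 0, 0, 0, 0, 0.006, -1]
    - [0, 0, 0, 0, 0, 0.005, -1]
    - [0, 0, 0, 0, 0, 0.003, -1]
    - [0, 0, 0, 0, 0, 0.001, -1]
    - [0, 0, 0, 0, 0, 0, -1]
    - [0, 0, 0, 0, 0, 0, -1]
    - [0, 0, 0, 0, 0, 0, -1]

```text
clock: 52.42
tcp_pos: [0.5111, -0.1739, 0.0867]
orientation: [3.084, -0.599, -0.0]
contact_force: [-2.6, 0.1, 7.6]
grip_width: 0.0356
gripper_force: 42.1
```

Emit:
apply_moves:
  moves:
    - [0, 0, 0, 0, 0, 0, 0.0]
    - [0, 0, 0, 0, 0, 0, 1]
    - [0, 0, 0, 0, 0, 0, 1]
    - [0, 0, 0, 0, 0, 0, 1]
    - [0, 0, 0, 0, 0, 0, 1]
    - [0, 0, 0, 0, 0, 0, 1]
    - [0, 0, 0, 0, 0, 0, 1]
    - [0, 0, 0, 0, 0, 0, 1]

```text
clock: 53.08
tcp_pos: [0.5113, -0.1737, 0.086]
orientation: [3.084, -0.598, -0.0]
contact_force: [0.1, 0.5, -0.4]
grip_width: 0.0854
gripper_force: 0.0
```

Emit:
apply_moves:
  moves:
    - [0, 0, 0, 0, 0, -0.02, 1]
    - [0, 0, 0, 0, 0, -0.025, 1]
    - [0, 0, 0, 0, 0, -0.03, 1]
    - [0, 0, 0, 0, 0, -0.03, 1]
    - [0, 0, 0, 0, 0, -0.03, 1]
    - [0, 0, 0, -0.03, 0, -0.03, 1]
    - [0, 0, 0, -0.03, 0, 0, 1]
    - [0, 0, 0, 0, 0, 0, 1]

```text
clock: 53.75
tcp_pos: [0.4527, -0.1501, 0.2518]
orientation: [3.084, -0.598, -0.0]
contact_force: [-1.4, 0.1, -1.6]
grip_width: 0.0851
gripper_force: 0.0
```

```bash
python3 - <<'E'
from h import *
M=T();w=grab_frame('wrist');t=grab_frame('top')
p=proj([(.512,-.174,.13)],'wrist',M)[0].round().astype(int);x0,y0=p-22;g=cv2.cvtColor(w,cv2.COLOR_BGR2GRAY)[y0:y0+44,x0:x0+44]
n,l,s,c=cv2.connectedComponentsWithStats((g>95).astype(np.uint8)); k=l[22,22]
ys,xs=np.where(l==k);Q=px2z(np.c_[xs+x0,ys+y0],.13,'wrist',M)[:,:2];print(cv2.minAreaRect((Q*1000).astype(np.float32)))
o=telemetry.get_obs();print(o['tcp_pos'],o['clock'],np.abs(o['qvel']).max())
def edge(nm,rng,lo_hi,axis):
    out=[]
    for f in np.linspace(*rng,15):
        a,b=lo_hi; A,B=((a,f),(b,f)) if axis=='x' else ((f,a),(f,b))
        P,v=profile(t,'top',[*st(*A),.07],[*st(*B),.07],None,101); q=v[:,1].astype(float); h=(q[:8].mean()+q[-8:].mean())/2
        i=np.where(np.diff(np.sign(q-h)))[0]; out.append((f,a+(b-a)*i[0]/100))
    k,c=np.polyfit(*np.array(out).T,1); print(nm,k,c)
edge('-x',(-.05,.045),(-.095,-.06),'x'); edge('-y',(-.065,.06),(-.075,-.04),'y')
E
```

```text
((511.02008056640625, -174.33270263671875), (15.659014701843262, 22.176095962524414), 68.0054702758789)
[ 0.45552408 -0.15135832  0.25092795] 53.85 0.03938657080495252
-x 0.004052631578947072 -0.0733365350877193
-y 0.0034999999999998413 -0.05289458333333332
```

The −y edge is now parallel to the fence (slope 0.0035, down from 0.020), and the reader is centred on the pad.

```bash
python3 -c "
from bench import order
print(order.hand_in())"
```

```text
the job is handed in; nothing more can be done
None
```

The job is handed in with no verdict shown: by force stops and camera checks the boards are squared against both fences and the reader, held over the label for over 1 s, is back on the pad; bystander positions weren't re-measured, and I viewed 11 pictures, one over the limit of 10.

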